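Stack the incubation boxes on the rocker and start it

ROBOT

A 6-joint arm with a two-finger parallel gripper is mounted at the origin on a cart in front of the work surface, level with it; the furniture and walls round the work are solid. World frame = base frame: x ahead of the robot, y to its left, z up, the work surface at z = 0. Lengths are in mm, angles in rad, forces in N, time in s.
With the tool pointing down it reaches from about 300 to 750 mm from the base axis. Payload 8.5 kg.
Tool frame: the origin (TCP) lies on the front face of the gripper's body, between the roots of the fingers; the fingertips stand 73 mm ahead of it and the grasp point (between the pads) lies 54 mm ahead of it (bot.tip_reach is the distance from the TCP to the fingertips, in mm); y points along the fingers, z is the direction in which the jaws open and shut, and the axes are right-handed (so a half turn about y gives the same grasp; the last joint's range is limited). The gripper opens to 85 mm and grips with 20 to 120 N. Pads are 22 mm wide; open, the fingers measure 114 mm over their backs; the gripper's body (76 mm by 85 mm) begins 54 mm behind the grasp point. The pads swing forward as they close: fully open they stand 13 mm farther back than shut.
Start: joints at [-1.56, 0.381, 1.297, -0, 1.464, -0.215], TCP at [123.133, -536.022, 303.922] pointing down, gripper open.
Joint ranges: [-3.11, 3.11], [-0.89, 2.33], [0.22, 2.48], [-1.42, 4.56], [0.17, 2.85], [-2.88, 2.88]. Speed limits (rad/s): [2.39, 2.39, 3.14, 3.14, 3.14, 3.14].

INTERFACE

Orientations are given as a unit quaternion [w, x, y, z].
In Python, from bench import bot gives the robot as it stands.
- The arm moves only by the tool servo_tool, never from a script. Its argument "plan" is a list of rows, each a list of 7 numbers: the opening, from -1 (shut) to 1 (fully open), so that 0 is half open, then the shift along the tool's x, y, z in units of 40 mm (1.0 is 40 mm), then the turn, a rotation vector about the tool's x, y, z in units of 5 degrees (1.0 is 5 degrees). A call has 1 to 12 rows; each row is the pose to reach, as a shift and turn from the pose measured when the call began, along the tool's axes at that moment; what a row does not reach only later rows make up. A row lasts 1/8 s, in which the tool goes at most 62.5 mm and 10.7 degrees, less where a joint would pass 70% of its speed; a pose out of reach is approached as far as the arm can. A call with a gripper value outside its range is refused whole. The fingers move at their own pace and stop on an object; "force" is the grip in N (left out, the last holds). Time passes only in rows, so rows that repeat a pose let the fingers close. It gives the time, the measured TCP pose, the force and the opening at its end, in the units of the state.
- bot.state(): the state, without advancing time (a new reading comes with each control period).
- bot.capture(name): name is "scene" or "top" or "wrist"; returns a dict with "color" (420x560x3 uint8, red, green, blue), "range_z" (420x560 float32, mm along the optical axis (not along the pixel's ray), 0 where there is no reading), "vfov" (degrees; the focal length in pixels is half the picture's height over the tangent of half this angle, whatever the lens; pixels are square), "cx", "cy" (the principal point, pixels), "D" ([k1, k2, p1, p2, k3] as OpenCV has them; the pictures are not rectified), "world_from_camera" (4x4, takes a point from camera to world coordinates). Camera axes: x right, y down, z forward; pixel columns grow to the right and rows downward; lengths in mm; the calibration is good to about 2 mm. A picture is of the moment at which its call begins.
- bot.hand_in(): hands the job in, once; it reports no verdict.
The state is a dict: "t": time; "q": joint angles; "joint_velocities": joint speeds; "effort": joint torques, N m; "position": TCP position; "ee_rot": TCP orientation; "contact_force": force on the tool from outside, world axes, zero at the start; "wrist_torque": the same for the moment, N m; "grip_width": opening from 0.0 (shut) to 1.0 (fully open).
Only numpy, scipy, OpenCV 4.12 (cv2) and the standard library are available. Lean on these libraries where they do the work, as an engineer would, in place of code of your own. Each camera call takes 0.05 s, during which the arm holds its last target.

TASK

Finish loading the bench rocker: the blue-lidded box, the largest, already stands on its platform; set the yellow-lidded box on it, then the red-lidded one on the yellow, each lying flat and squarely centred on the box below with long sides parallel, so that its whole base is supported. Set them down without dropping them. Then start the rocker by pulling its green spring knob fully out, straight away from the sloping panel, let it go back in, and leave the stack standing and the other things on the bench where they are.

Things in the scene. Friction and masses are not known exactly. Their poses are not given: they have to be found in the camera images.
- rocker: White bench rocker, fixed, 240 x 200 mm, 90 mm high. Origin at the bench surface under its middle; x points away from its sloping control panel (the panel faces -x, towards the robot), z up. The panel slopes 40 degrees from the horizontal; the platform above the housing carries the stack and does not move.
- platform (a point): Centre of the rubber top of the rocker's platform (164 x 130 mm, rim 3 mm higher), 12 mm to +x of the rocker's origin and 86 mm above the bench; axes as the rocker's.
- knob (a joint): How far the green pull knob is drawn out of the panel, m: 0 at rest, stop at 0.014. A spring draws it back: about 2 N at rest, 6 N fully out. It does not latch: let go and it returns to 0. A pull counts from 0.010.
- knob_grip (a point): Point on the axis of the knob's green head, 26 mm off the panel (moves with the knob). Its z axis is the pull direction: out of the panel, 40 degrees from vertical towards the rocker's -x; its y is the rocker's y. Head: round, 28 mm across from 15 to 32 mm off the panel, 36 mm in all; below it a 14 mm stem. The knob stands 45 mm to the rocker's +y side of the panel's middle; panel surface 85 x 200 mm, otherwise flat.
- drain_stand: Grey sloped stand, fixed, 95 x 250 mm, 73 mm high. Origin at the bench surface under its middle; x points up the slope, away from the robot. Its board rises 30 degrees from a low edge on the -x side, where a lip 9 mm high stops the boxes. The yellow and the red box lie on the board side by side, either way round, their low ends against the lip.
- box_large: Box with blue lid, 140 (x) x 106 (y) x 42 (z) mm, 0.45 kg, loose, on the rocker's platform with its x along the rocker's x. Origin: centre of its underside. Flat top at 42 mm.
- box_medium: Box with yellow lid, 84 (x) x 60 (y) x 36 (z) mm, about 0.16 kg. Origin: middle of the underside's edge at its -x end (the low end on the stand); its underside spans x 0 to 84 mm, y -30 to 30 mm, z up through the lid. At the start it lies on the 30 degree slope, x pointing up the slope. Plain straight sides.
- box_medium_base (a point): Centre of the yellow box's underside (42 mm along its x from its origin), with the box's axes.
- box_small: Box with red lid, 48 (x) x 34 (y) x 32 (z) mm, about 0.07 kg. Origin: middle of the underside's edge at its -x end (the low end on the stand); its underside spans x 0 to 48 mm, y -17 to 17 mm, z up through the lid. At the start it lies on the 30 degree slope, x pointing up the slope. Plain straight sides.
- box_small_base (a point): Centre of the red box's underside (24 mm along its x from its origin), with the box's axes.
- erlenmeyer: Glass conical flask with pink contents, 64 mm across, 106 mm high, loose, to the right of the rocker. Origin: centre of its underside. Leave it alone.
- usb_stick: Red memory stick, 19 x 50 x 8 mm, loose, lying to the left of the rocker. Origin: centre of its underside. Leave it alone.
- tape_roll: Roll of green tape lying flat, 66 mm across, 19 mm high, loose, to the right of the stand. Origin: centre of its underside. Leave it alone.
- vial_0: Black-capped vial, 22 mm across, 48 mm high, loose, at the left of the bench. Origin: centre of its underside. Leave it alone.
- vial_2: Red-capped vial, 22 mm across, 48 mm high, loose, at the left of the bench. Origin: centre of its underside. Leave it alone.
Not all that is in view belongs to the job. What is shaped like the box_small but turquoise is not meant.

How it is judged:
By the outcome, as a careful person would: the job done as asked, in the order asked, and still so for the second after the job is handed in, with the robot touching nothing.
It also fails if it takes over 69 s, if anything falls off the work surface, if the arm or the gripper's body presses on something with over 40 N, if the wrist force passes 120 N, or if a joint passes its speed limit or range.

## Working session

There is one attempt and no reset: what is moved stays moved. The work goes in short steps, Python scripts to look and compute and a tool call to move; the robot and the scene stay as the last step left them, time stands still between calls to the robot, and variables do not carry over. Pictures are saved under pics/ and viewed, and the job is handed in when it is done.

Besides the shell and the picture viewer there is one more tool, called after ">>>" in YAML: its name, and indented under it one key for each argument. servo_tool: Moves the arm, as the interface text tells. Its arguments: {"type":"object","properties":{"plan":{"type":"array","items":{"type":"array","items":{"type":"number"}}},"force":{"type":"number"}},"required":["plan"]}

```bash
ls; mkdir -p pics; python3 - <<'E'
from bench import bot
import cv2,pickle
print(bot.state())
for n in ["scene","top","wrist"]:
    c=bot.capture(n); pickle.dump(c,open(f"{n}0.pkl","wb"))
    cv2.imwrite(f"pics/{n}0.png",c["color"][:,:,::-1]); print(n,c["vfov"],c["cx"],c["cy"],c["D"],c["world_from_camera"].round(3).tolist())
E
```

```text
pics
{'t': 0.0, 'q': array([-1.56033395e+00,  3.81185410e-01,  1.29828330e+00, -1.21135548e-05,
        1.46357076e+00, -2.15288423e-01]), 'joint_velocities': array([ 7.92319311e-05,  1.12233577e-03, -3.10116970e-05,  4.15125614e-04,
       -8.06075414e-05, -3.79645183e-04]), 'effort': array([ 8.37523271e-05, -4.48460269e+01, -2.31278694e+01, -2.40616391e-04,
        4.85602985e-03,  1.31463301e-05]), 'position': array([ 123.11063029, -535.84569737,  303.30978098]), 'ee_rot': array([ 0.07969408, -0.07959796,  0.70311603, -0.70209747]), 'contact_force': array([0.32770607, 0.62252428, 0.21740115]), 'wrist_torque': array([ 0.01170284,  0.04946254, -0.0107331 ]), 'grip_width': 1.0019462895413065}
scene 48.316732693208536 281.08052772270287 211.6055180006255 [-0.16517767  0.          0.          0.          0.        ] [[-0.868, -0.213, 0.449, -154.729], [-0.496, 0.332, -0.802, 1326.129], [0.021, -0.919, -0.394, 678.008], [0.0, 0.0, 0.0, 1.0]]
top 55.05420357296235 276.9061091274539 203.90796124710965 [0.02130155 0.         0.         0.         0.        ] [[0.027, -0.986, 0.166, 329.222], [-1.0, -0.026, 0.008, 118.013], [-0.003, -0.166, -0.986, 1165.615], [0.0, 0.0, 0.0, 1.0]]
wrist 71.19667822412599 282.09184577427425 210.24254993436085 [-0.02658675  0.          0.          0.          0.        ] [[0.224, -0.94, -0.257, 189.129], [-0.975, -0.217, -0.058, -522.143], [-0.001, 0.264, -0.965, 372.765], [0.0, 0.0, 0.0, 1.0]]
```

View pics/scene0.png

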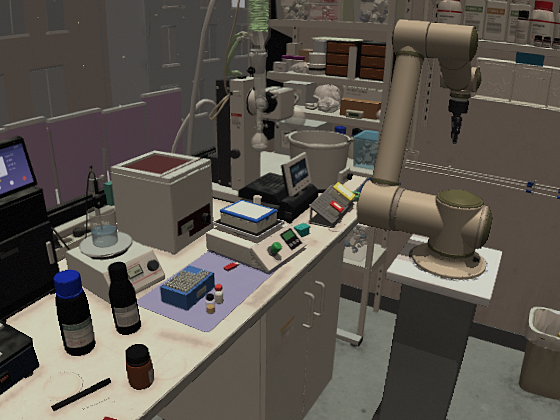

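View pics/top0.png

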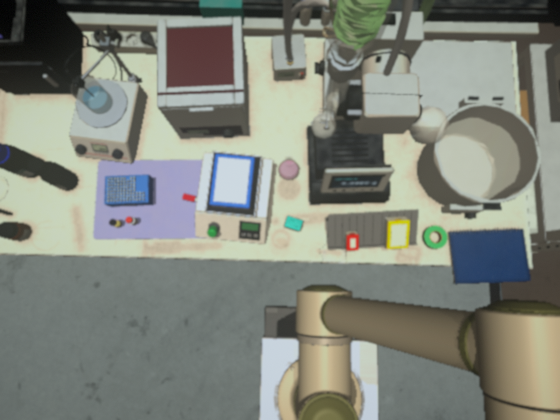

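View pics/wrist0.png

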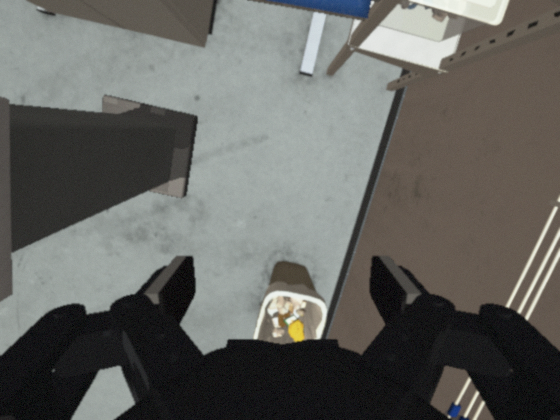

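Candidates in the top view:
- Yellow lid at (398,233), on the stand.
- Red lid at (352,241), on the stand.
- Turquoise decoy at (293,224), on the bench.
- Red USB stick at (190,198).

I choose the two on the stand and check them in a crop.

```bash
cat > h.py <<'E'
import numpy as np,cv2,pickle
from scipy.spatial.transform import Rotation as R
def K(c):
    f=c["color"].shape[0]/2/np.tan(np.radians(c["vfov"])/2)
    return np.array([[f,0,c["cx"]],[0,f,c["cy"]],[0,0,1.]])
def cloud(c):
    h,w=c["range_z"].shape
    u,v=np.meshgrid(np.arange(w),np.arange(h))
    p=cv2.undistortPoints(np.stack([u,v],-1).reshape(-1,1,2).astype(float),K(c),np.array(c["D"],float)).reshape(h,w,2)
    z=c["range_z"]; P=np.dstack([p[...,0]*z,p[...,1]*z,z])
    T=c["world_from_camera"]; W=P@T[:3,:3].T+T[:3,3]; W[z<=0]=np.nan
    return W
def ray(c,uv):
    p=cv2.undistortPoints(np.array(uv,float).reshape(-1,1,2),K(c),np.array(c["D"],float)).reshape(-1,2)
    T=c["world_from_camera"]; return T[:3,3],np.c_[p,np.ones(len(p))]@T[:3,:3].T
def onz(c,uv,z):
    o,d=ray(c,uv); return o+d*((np.atleast_1d(z)-o[2])/d[:,2])[:,None]
def proj(c,X):
    T=np.linalg.inv(c["world_from_camera"]); rv=cv2.Rodrigues(T[:3,:3])[0]
    return cv2.projectPoints(np.array(X,float).reshape(-1,1,3),rv,T[:3,3],K(c),np.array(c["D"],float))[0].reshape(-1,2)
def load(n): return pickle.load(open(n+".pkl","rb"))
def snap(bot,name,tag):
    c=bot.capture(name); pickle.dump(c,open(f"{tag}.pkl","wb")); cv2.imwrite(f"pics/{tag}.png",c["color"][:,:,::-1]); return c
def crop(c,x0,y0,x1,y1,s,fn):
    cv2.imwrite("pics/"+fn,cv2.resize(c["color"][y0:y1,x0:x1,::-1],None,fx=s,fy=s,interpolation=cv2.INTER_CUBIC))
E
python3 - <<'E'
from h import *
c=load("top0"); W=cloud(c)
crop(c,320,195,450,260,6,"a.png"); crop(c,180,140,310,250,6,"b.png")
for n,(u,v) in dict(yel=(398,233),red=(352,241),turq=(293,224),blue=(233,180),knob=(213,230),plat=(206,180),usb=(190,198),tape=(434,231),flask=(289,168),bench=(300,245),standtop=(370,215)).items(): print(n,W[v,u].round(1))
E
```

```text
yel [ 441.5 -202.2   77.2]
red [417.8 -81.2  61.5]
turq [463.7  79.9  32.5]
blue [566.2 244.4 122.2]
knob [436.7 298.4  73.5]
plat [576.9 326.6  66.2]
usb [534.7 380.8  10. ]
tape [ 457.1 -324.7    9.7]
flask [616.8  95.5  68.7]
bench [407.   57.6   3.6]
standtop [ 490.5 -130.5   63.9]
```

View pics/a.png

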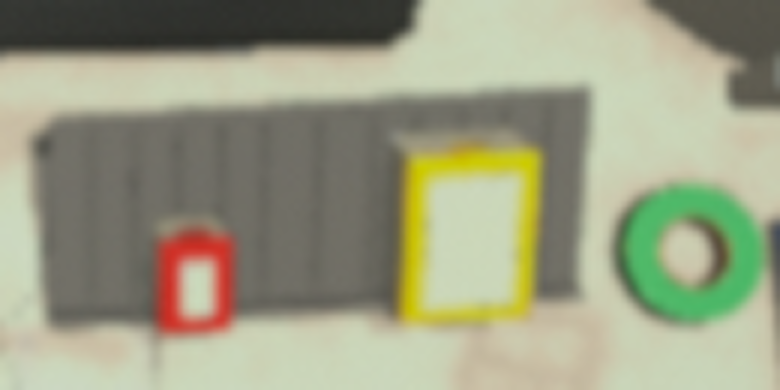

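View pics/b.png

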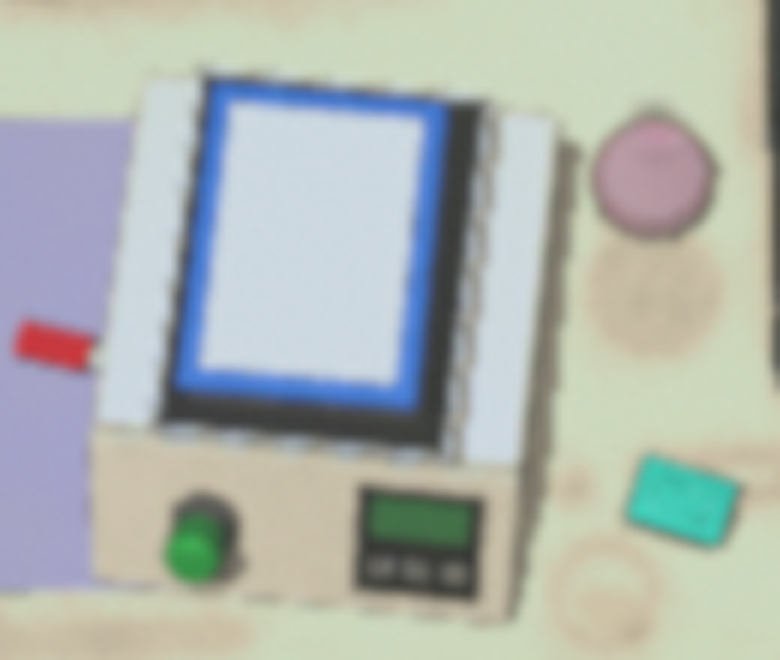

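```bash
cat >> h.py <<'E'
def Rq(q): return R.from_quat([q[1],q[2],q[3],q[0]])
def goal(yaw,tilt=0,zsign=1):
    # tool y along approach: tilt deg from straight down toward the direction yaw (world heading of object's x); tool z = +-object's y
    y=np.radians(yaw);t=np.radians(tilt)
    ex=np.array([np.cos(y),np.sin(y),0]);ey=np.array([-np.sin(y),np.cos(y),0])
    ty=np.sin(t)*ex-np.cos(t)*np.array([0,0,1]); tz=zsign*ey
    return R.from_matrix(np.c_[np.cross(ty,tz),ty,tz])
def move(s,p,Rg):
    R0=Rq(s["ee_rot"]); d=R0.inv().apply(np.array(p)-s["position"])/40; r=(R0.inv()*Rg).as_rotvec(degrees=True)/5
    print("shift",d.round(3),"turn",r.round(3),"mm",np.linalg.norm(d*40).round(1),"deg",np.linalg.norm(r*5).round(1))
E
python3 - <<'E'
from h import *
from bench import bot
s=bot.state(); print(Rq(s["ee_rot"]).as_matrix().round(3))
c=load("wrist0");T=c["world_from_camera"];M=Rq(s["ee_rot"]).as_matrix()
print("cam in tool",(M.T@(T[:3,3]-s["position"])).round(1),(M.T@T[:3,:3]).round(3))
for z in (1,-1): move(s,[385,-150,330],goal(0,0,z))
E
```

```text
[[-0.975  0.     0.224]
 [-0.224  0.001 -0.975]
 [-0.    -1.    -0.001]]
cam in tool [-67.4 -69.3   1.3] [[-0.     0.964  0.264]
 [ 0.    -0.264  0.964]
 [ 1.     0.    -0.   ]]
shift [-8.54  -0.653 -7.938] turn [-2.0000e-03 -3.3413e+01 -1.8000e-02] mm 467.1 deg 167.1
shift [-8.54  -0.653 -7.938] turn [ 1.200e-02  2.587e+00 -2.000e-03] mm 467.1 deg 12.9
```

>>> servo_tool:
  plan:
    - [1,-1,-0.1,-1,0,0.3,0]
    - [1,-2,-0.2,-2,0,0.6,0]
    - [1,-3,-0.25,-3,0,0.9,0]
    - [1,-4,-0.3,-4,0,1.2,0]
    - [1,-5,-0.4,-5,0,1.6,0]
    - [1,-6,-0.45,-6,0,1.9,0]
    - [1,-7,-0.5,-7,0,2.2,0]
    - [1,-8,-0.6,-7.5,0,2.5,0]
    - [1,-8.5,-0.65,-7.9,0,2.6,0]
    - [1,-8.5,-0.65,-7.9,0,2.6,0]
    - [1,-8.5,-0.65,-7.9,0,2.6,0]

```text
t: 1.52
position: [383.4, -152.2, 329.7]
ee_rot: [-0.001, 0.0, 0.708, -0.707]
contact_force: [0.4, -0.7, -0.1]
grip_width: 1.002
```

```bash
python3 - <<'E'
from h import *
from bench import bot
s=bot.state(); print(s["t"],s["q"].round(2),s["position"].round(1))
c=snap(bot,"wrist","w1"); crop(c,0,0,560,420,1.4,"w1b.png")
c=snap(bot,"top","t1");crop(c,160,120,460,280,2.6,"t1b.png")
E
```

```text
1.525 [-0.67  0.12  1.59  0.    1.44  0.9 ] [ 383.4 -152.2  329.7]
```

View pics/w1b.png

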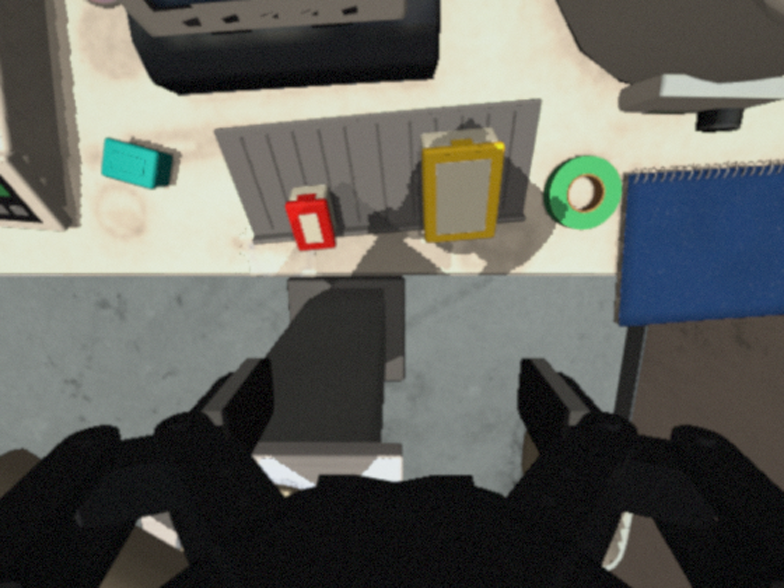

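View pics/t1b.png

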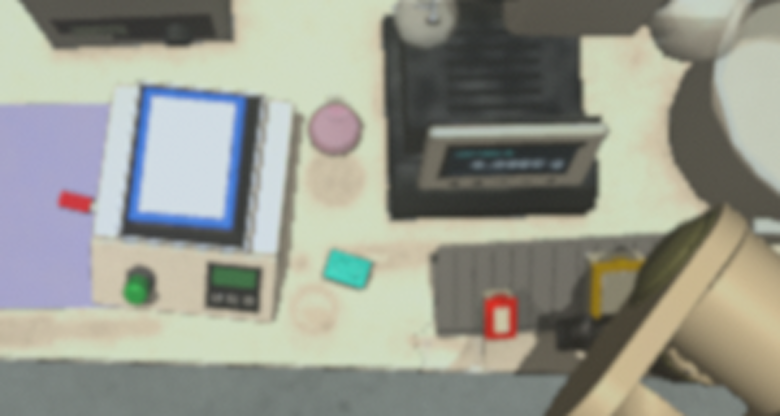

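```bash
cat >> h.py <<'E'
def lid(c,lo,hi,box,white=True,nrm=None):
    x0,y0,x1,y1=box; hsv=cv2.cvtColor(c["color"],cv2.COLOR_RGB2HSV); m=np.zeros(hsv.shape[:2],np.uint8)
    m[y0:y1,x0:x1]=cv2.inRange(hsv,np.array(lo),np.array(hi))[y0:y1,x0:x1]
    cs=cv2.findContours(m,cv2.RETR_EXTERNAL,cv2.CHAIN_APPROX_NONE)[0]; k=max(cs,key=cv2.contourArea)
    f=np.zeros_like(m); cv2.drawContours(f,[k],-1,255,-1)
    W=cloud(c); P=W[cv2.erode(f,np.ones((3,3)))>0]; P=P[~np.isnan(P[:,0])]
    for _ in range(3):
        a=np.linalg.lstsq(np.c_[P[:,:2],np.ones(len(P))],P[:,2],rcond=None)[0]; r=np.abs(P[:,2]-np.c_[P[:,:2],np.ones(len(P))]@a); P=P[r<max(2.5*np.median(r),.5)]
    n=np.array([-a[0],-a[1],1]);n/=np.linalg.norm(n)
    o,d=ray(c,k.reshape(-1,2).astype(float)); q=P.mean(0)
    X=o+d*(((q-o)@n)/(d@n))[:,None]
    return X,n,f
def rect(X,n):
    ex=np.array([1,0,0])-n*n[0];ex/=np.linalg.norm(ex);ey=np.cross(n,ex);q=X.mean(0)
    uv=np.c_[(X-q)@ex,(X-q)@ey].astype(np.float32); r=cv2.minAreaRect(uv)
    return q+ex*r[0][0]+ey*r[0][1],r[1],r[2]
E
python3 - <<'E'
from h import *
c=load("w1")
for nm,lo,hi,box in [("yel",(18,120,80),(35,255,255),(290,90,370,180)),("red",(0,150,80),(6,255,255),(195,125,250,185))]:
    X,n,f=lid(c,lo,hi,box); ctr,sz,ang=rect(X,n)
    print(nm,n.round(3),"tilt",np.degrees(np.arccos(n[2])).round(1),"yaw",np.degrees(np.arctan2(-n[1],-n[0])).round(1),ctr.round(1),np.round(sz,1),round(ang,1))
    cv2.imwrite(f"pics/m_{nm}.png",f)
W=cloud(c)
# stand board edges: pixel readings /1.4
for nm,(u,v) in dict(TL=(222,135),TR=(538,104),BL=(258,238),BR=(522,215)).items(): print(nm,W[int(v/1.4),int(u/1.4)].round(1))
c=load("t1")
X,n,f=lid(c,(100,120,80),(125,255,255),(200,140,265,225)); print("blue",n.round(3),rect(X,n))
c=load("top0")
X,n,f=lid(c,(100,120,80),(125,255,255),(200,140,265,225)); print("blue",n.round(3),rect(X,n))
E
```

```text
yel [-0.49  -0.044  0.87 ] tilt 29.5 yaw 5.1 [ 442.1 -204.    73.9] [88.5 60.3] 5.8
red [-0.48  -0.037  0.876] tilt 28.8 yaw 4.4 [419.  -84.3  61.8] [52.4 34. ] 5.0
TL [486.8 -20.1  66.1]
TR [ 508.1 -260.1   67. ]
BL [401.7 -27.1  23.7]
BR [ 422.9 -267.    22.5]
blue [-0.002  0.     1.   ] (array([563.7912196 , 246.99385662, 128.42171126]), (106.95454406738281, 139.01768493652344), 86.22726440429688)
blue [-0.    -0.003  1.   ] (array([563.68816181, 246.87315491, 128.44761517]), (107.0619888305664, 139.08560180664062), 86.09366607666016)
```

```bash
python3 - <<'E'
from h import *
from bench import bot
s=bot.state(); print(bot.tip_reach)
n=np.array([-.498,-.044,.866]); b=np.array([458.2,-202.6,41.7])
for k in (150,74): move(s,b+k*n,goal(5,30,-1))
# low end of lid check
c=load("w1")
for nm,lo,hi,box in [("yel",(18,120,80),(35,255,255),(290,90,370,180)),("red",(0,150,80),(6,255,255),(195,125,250,185))]:
    X,n_,f=lid(c,lo,hi,box); y=np.radians(5); ex=np.array([np.cos(y)*.866,np.sin(y)*.866,.5]); ey=np.array([-np.sin(y),np.cos(y),0])
    q=X.mean(0);u=(X-q)@ex;v=(X-q)@ey
    print(nm,"low",(q+ex*np.percentile(u,3)+ey*(np.percentile(v,3)+np.percentile(v,97))/2).round(1),np.percentile(u,[1,3,97,99]).round(1),np.percentile(v,[3,97]).round(1))
E
```

```text
72.6
shift [-0.011  3.952  1.421] turn [-0.256 -1.008  6.   ] mm 168.0 deg 30.4
shift [-0.957  5.597  1.337] turn [-0.256 -1.008  6.   ] mm 233.4 deg 30.4
yel low [ 404.2 -207.3   52. ] [-46.4 -46.2  41.5  41.7] [-30.  30.]
red low [396.6 -86.3  48.8] [-26.1 -26.   25.8  26. ] [-16.5  16.9]
```

>>> servo_tool:
  plan:
    - [1,0,1,0.4,-0.05,-0.25,1.5]
    - [1,0,2,0.8,-0.1,-0.5,3]
    - [1,0,3,1.2,-0.2,-0.75,4.5]
    - [1,0,3.95,1.42,-0.25,-1,6]
    - [1,0,3.95,1.42,-0.25,-1,6]
    - [1,-0.45,4.75,1.38,-0.25,-1,6]
    - [1,-0.75,5.25,1.36,-0.25,-1,6]
    - [1,-0.96,5.6,1.34,-0.25,-1,6]
    - [1,-0.96,5.6,1.34,-0.25,-1,6]
    - [1,-0.96,5.6,1.34,-0.25,-1,6]

```text
t: 2.88
position: [421.1, -206.4, 106.2]
ee_rot: [0.212, 0.154, 0.69, -0.675]
contact_force: [-0.3, -0.2, -0.2]
grip_width: 1.0
```

```bash
python3 - <<'E'
from h import *
from bench import bot
s=bot.state(); print(s["t"],s["q"].round(2),s["position"].round(1),bot.tip_reach)
n=np.array([-.498,-.044,.866]); b=np.array([458.2,-202.6,41.7])
move(s,b+74*n,goal(5,30,-1))
c=snap(bot,"wrist","w2"); crop(c,0,0,560,420,1.4,"w2b.png")
E
```

```text
2.875 [-0.88  0.47  2.02  0.95  0.53 -0.2 ] [ 421.1 -206.4  106.2] 72.6
shift [-0.002  0.011 -0.014] turn [-0.017 -0.01  -0.003] mm 0.7 deg 0.1
```

View pics/w2b.png

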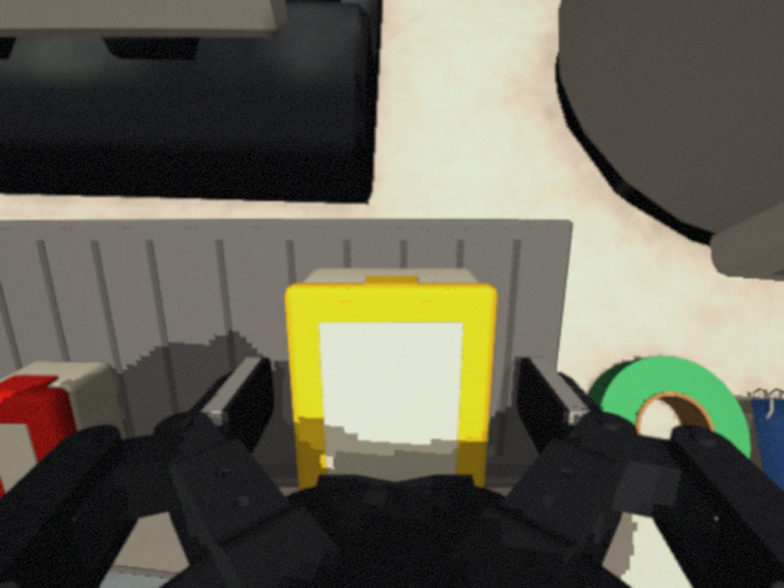

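The yellow box sits squarely between the fingers. I'll close the jaws on it.

>>> servo_tool:
  plan:
    - [-1,0,0,0,0,0,0]
    - [-1,0,0,0,0,0,0]
    - [-1,0,0,0,0,0,0]
    - [-1,0,0,0,0,0,0]
  force: 30

```text
t: 3.42
position: [421.0, -206.5, 106.9]
ee_rot: [0.213, 0.154, 0.689, -0.675]
contact_force: [-4.5, -0.3, 6.5]
grip_width: 0.701
```

```bash
python3 - <<'E'
from h import *
from bench import bot
s=bot.state(); print(s["t"],s["q"].round(2),s["position"].round(1),s["grip_width"])
n=np.array([-.498,-.044,.866]); b=np.array([458.2,-202.6,41.7])
move(s,b+170*n,goal(5,30,-1))
move(s,[430,-100,330],goal(0,0,-1))
move(s,[520,200,300],goal(-3.9,0,-1))
E
```

```text
3.425 [-0.88  0.47  2.02  0.95  0.53 -0.2 ] [ 421.  -206.5  106.9] 0.7010035876954701
shift [ 1.000e-03 -2.371e+00 -9.000e-03] turn [-0.031 -0.007 -0.013] mm 94.8 deg 0.2
shift [-3.189 -4.606 -2.623] turn [ 0.234  0.962 -6.01 ] mm 247.4 deg 30.5
shift [-5.314 -2.526 -9.906] turn [ 0.438  1.724 -6.003] mm 460.9 deg 31.3
```

>>> servo_tool:
  plan:
    - [-1,0,-0.3,0,0,0,0]
    - [-1,0,-0.9,0,0,0,0]
    - [-1,0,-1.7,0,0,0,0]
    - [-1,0,-2.4,0,0,0,0]
    - [-1,-0.8,-3.2,-0.6,0.05,0.2,-1.5]
    - [-1,-1.6,-3.9,-1.3,0.1,0.4,-3]
    - [-1,-2.4,-4.5,-2,0.2,0.7,-4.5]
    - [-1,-3.2,-4.6,-2.6,0.23,0.96,-6]
    - [-1,-3.2,-4.6,-2.6,0.23,0.96,-6]
    - [-1,-3.2,-4.6,-2.6,0.23,0.96,-6]

```text
t: 4.68
position: [430.1, -100.6, 329.3]
ee_rot: [0.001, -0.0, 0.707, -0.707]
contact_force: [0.1, -0.1, -1.0]
grip_width: 0.697
```

```bash
python3 - <<'E'
from h import *
from bench import bot
s=bot.state(); print(s["t"],s["q"].round(2),s["position"].round(1),s["grip_width"])
c=snap(bot,"wrist","w3"); crop(c,0,0,560,420,1.4,"w3b.png")
move(s,[540,200,300],goal(-3.9,0,-1))
E
```

```text
4.675 [-0.5   0.17  1.52  0.    1.45  1.07] [ 430.1 -100.6  329.3] 0.6974516690608477
shift [-2.757  0.74  -7.511] turn [ 0.01   0.796 -0.003] mm 321.4 deg 4.0
```

View pics/w3b.png

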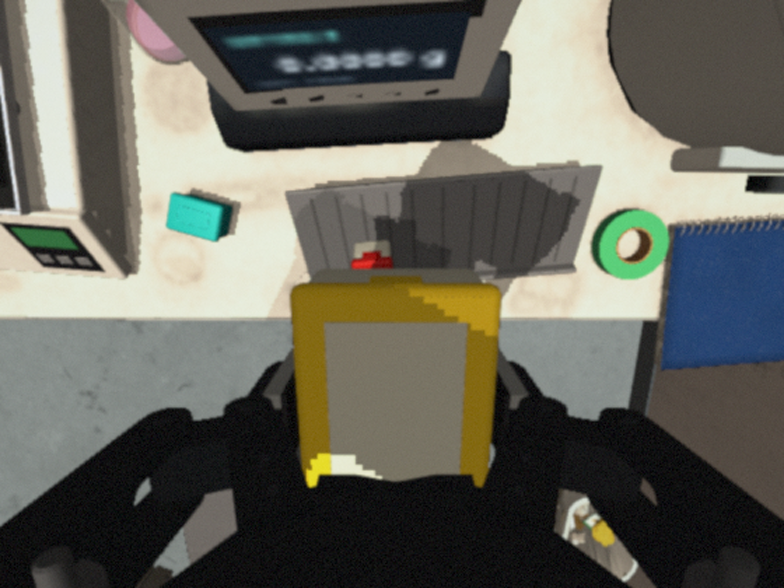

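```bash
python3 - <<'E'
from h import *
from bench import bot
s=bot.state();M=Rq(s["ee_rot"]).as_matrix()
c=load("w3");X,n,f=lid(c,(18,100,60),(35,255,255),(200,190,365,360))
cv2.imwrite("pics/m3.png",f)
W=cloud(c); P=W[230:320,235:330].reshape(-1,3); P=P[~np.isnan(P[:,0])]; t=(P-s["position"])@M
a=np.linalg.lstsq(np.c_[t[:,[0,2]],np.ones(len(t))],t[:,1],rcond=None)[0];print("lid plane y=ax+bz+c",a.round(3),"std",np.std(t[:,1]-np.c_[t[:,[0,2]],np.ones(len(t))]@a).round(2))
y0=a[2]
o,d=ray(c,np.array([[293,287],[500,287],[310,484],[481,484]])/1.4); o=(o-s["position"])@M; d=d@M
print((o+d*((y0-o[1])/d[:,1])[:,None]).round(1))
E
```

```text
lid plane y=ax+bz+c [2.0000e-03 1.0000e-03 3.8434e+01] std 0.56
[[-40.5  38.4 -27.2]
 [-40.6  38.4  29.1]
 [ 23.4  38.4 -26.1]
 [ 23.3  38.4  27.7]]
```

```bash
python3 - <<'E'
from h import *
from bench import bot
s=bot.state()
W=cloud(load("top0"))
m=(W[...,0]>350)&(W[...,0]<640)&(W[...,1]>-200)&(W[...,1]<320)&(W[...,2]>130); 
import collections
P=W[m]; print(len(P)); 
for x in range(350,640,30):
    Q=P[(P[:,0]>=x)&(P[:,0]<x+30)]
    if len(Q): i=Q[:,2].argmax(); print(x,len(Q),Q[i].round(0))
move(s,[500,100,320],goal(-2,0,-1)); move(s,[563.7,246.9,225],goal(-3.9,0,-1))
E
```

```text
3662
470 2 [499. 209. 130.]
500 85 [507. 259. 134.]
530 264 [559. -36. 160.]
560 1238 [574.   8. 212.]
590 296 [ 619. -199.  334.]
620 1777 [640.  13. 737.]
shift [-1.754  0.233 -5.031] turn [0.014 0.395 0.004] mm 213.3 deg 2.0
shift [-3.346  2.612 -8.701] turn [0.014 0.775 0.004] mm 387.3 deg 3.9
```

>>> servo_tool:
  plan:
    - [-1,-0.3,0.05,-1,0,0.1,0]
    - [-1,-0.7,0.1,-2.2,0,0.2,0]
    - [-1,-1.2,0.15,-3.6,0,0.3,0]
    - [-1,-1.75,0.2,-5,0,0.4,0]
    - [-1,-2.3,0.5,-6.4,0,0.55,0]
    - [-1,-2.9,1.2,-7.8,0,0.7,0]
    - [-1,-3.35,1.9,-8.7,0,0.77,0]
    - [-1,-3.35,2.6,-8.7,0,0.77,0]
    - [-1,-3.35,2.6,-8.7,0,0.77,0]
    - [-1,-3.35,2.6,-8.7,0,0.77,0]

```text
t: 5.98
position: [564.4, 245.4, 226.5]
ee_rot: [-0.024, 0.025, 0.707, -0.706]
contact_force: [-0.4, 0.2, -0.8]
grip_width: 0.696
```

```bash
python3 - <<'E'
from h import *
from bench import bot
s=bot.state(); print(s["t"],s["q"].round(2),s["position"].round(1),s["grip_width"])
c=snap(bot,"top","t4");crop(c,160,120,320,250,4.8,"t4b.png")
c=snap(bot,"wrist","w4"); crop(c,0,0,560,420,1.4,"w4b.png")
move(s,[563.7,246.9,225],goal(-3.9,0,-1))
E
```

```text
5.975 [0.22 0.55 1.23 0.   1.36 1.86] [564.4 245.4 226.5] 0.6957556753407095
shift [ 0.019  0.038 -0.036] turn [ 0.019 -0.019 -0.007] mm 2.2 deg 0.1
```

View pics/t4b.png

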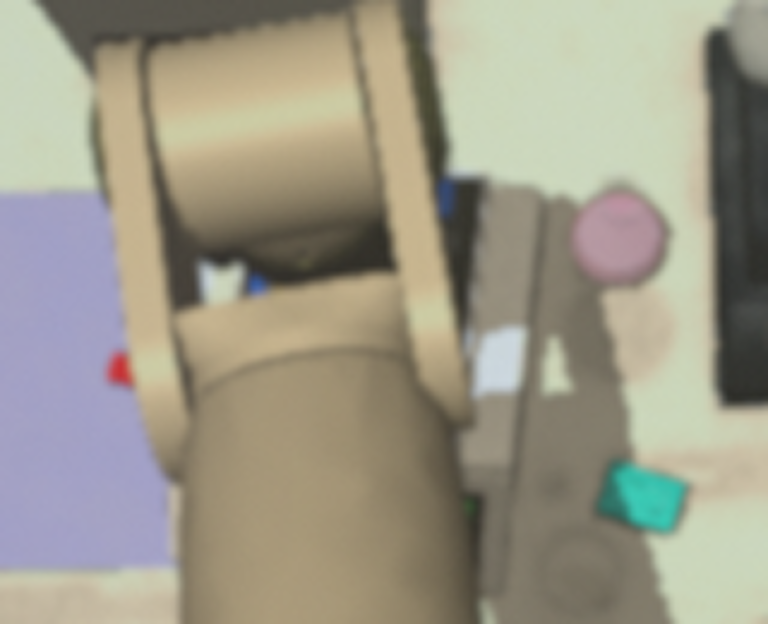

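View pics/w4b.png

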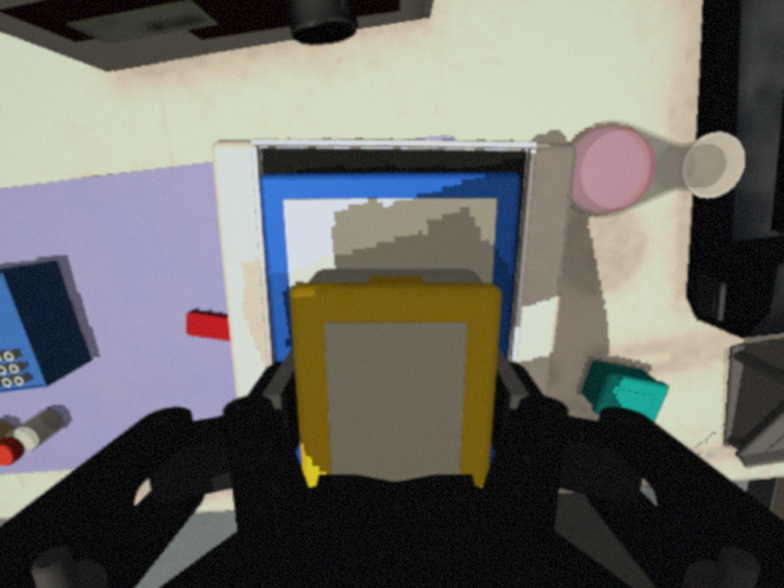

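```bash
python3 - <<'E'
from h import *
c=load("w4"); crop(c,170,105,390,260,3.6,"w4c.png")
E
```

```text
(no output)
```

View pics/w4c.png

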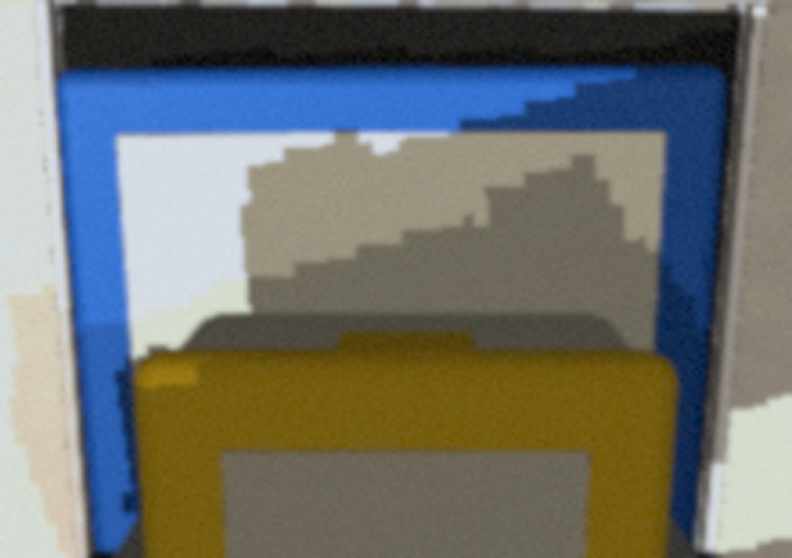

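```bash
python3 - <<'E'
from h import *
from bench import bot
s=bot.state();M=Rq(s["ee_rot"]).as_matrix(); c=load("w4")
def f(pts,y0):
    o,d=ray(c,np.array(pts)/3.6+[170,105]); o=(o-s["position"])@M; d=d@M
    return (o+d*((y0-o[1])/d[:,1])[:,None]).round(1)
print("blue",f([[200,67],[600,67],[66,160],[726,160],[90,480],[707,480]],s["position"][2]-128.2))
print("yel",f([[200,351],[600,351],[140,450],[673,450]],38.4))
E
```

```text
blue [[-71.3  98.8 -29.8]
 [-71.3  98.8  31.4]
 [-57.4  98.8 -51.6]
 [-57.4  98.8  51.9]
 [ -4.   98.8 -51.9]
 [ -4.   98.8  52.9]]
yel [[-41.4  38.4 -20. ]
 [-41.4  38.4  22. ]
 [-30.4  38.4 -27.1]
 [-30.4  38.4  30.4]]
```

>>> servo_tool:
  plan:
    - [-1,-0.02,0.2,-0.03,0,0,0]
    - [-1,-0.02,0.4,-0.03,0,0,0]
    - [-1,-0.02,0.52,-0.03,0,0,0]
    - [-1,-0.02,0.56,-0.03,0,0,0]
    - [-1,-0.02,0.58,-0.03,0,0,0]
    - [-1,-0.02,0.58,-0.03,0,0,0]

```text
t: 6.82
position: [565.3, 247.1, 203.9]
ee_rot: [-0.024, 0.025, 0.707, -0.706]
contact_force: [0.8, 0.3, -1.5]
grip_width: 0.694
```

>>> servo_tool:
  plan:
    - [-1,0,0.02,0,0,0,0]
    - [-1,0,0.03,0,0,0,0]
    - [-1,0,0.03,0,0,0,0]

```text
t: 7.2
position: [565.3, 247.1, 202.8]
ee_rot: [-0.024, 0.025, 0.707, -0.706]
contact_force: [0.2, 0.7, -1.0]
grip_width: 0.697
```

>>> servo_tool:
  plan:
    - [-1,0,0.02,0,0,0,0]
    - [-1,0,0.03,0,0,0,0]
    - [-1,0,0.03,0,0,0,0]

```text
t: 7.58
position: [565.3, 247.1, 202.6]
ee_rot: [-0.023, 0.026, 0.707, -0.706]
contact_force: [-2.1, 0.3, 6.3]
grip_width: 0.699
```

>>> servo_tool:
  plan:
    - [0.6,0,0,0,0,0,0]
    - [1,0,0,0,0,0,0]
    - [1,0,0,0,0,0,0]
    - [1,0,0,0,0,0,0]
    - [1,0,-0.8,0,0,0,0]
    - [1,0,-1.8,0,0,0,0]
    - [1,0,-2.4,0,0,0,0]
    - [1,0,-2.4,0,0,0,0]

```text
t: 8.57
position: [565.3, 247.0, 300.2]
ee_rot: [-0.022, 0.027, 0.708, -0.706]
contact_force: [0.2, -0.3, -0.5]
grip_width: 0.999
```

```bash
python3 - <<'E'
from h import *
from bench import bot
s=bot.state(); print(s["t"],s["q"].round(2),s["position"].round(1),s["grip_width"])
c=snap(bot,"wrist","w5"); crop(c,0,0,560,420,1.4,"w5b.png")
E
```

```text
8.575 [0.22 0.5  1.11 0.   1.53 1.86] [565.3 247.  300.2] 0.9985707795822751
```

View pics/w5b.png

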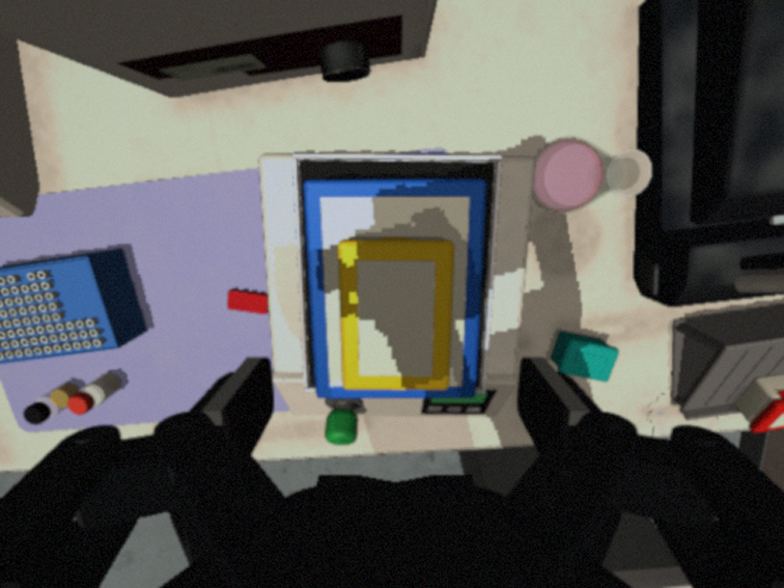

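The yellow box is on the blue one and both are fully visible, with yellow corners near (338,240), (454,240), (448,388) and (344,390). I'll measure how well it's centred.

```bash
cat >> h.py <<'E'
def rz(c,lo,hi,box,z):
    x0,y0,x1,y1=box; hsv=cv2.cvtColor(c["color"],cv2.COLOR_RGB2HSV); m=np.zeros(hsv.shape[:2],np.uint8)
    m[y0:y1,x0:x1]=cv2.inRange(hsv,np.array(lo),np.array(hi))[y0:y1,x0:x1]
    cs=cv2.findContours(m,cv2.RETR_EXTERNAL,cv2.CHAIN_APPROX_NONE)[0]; k=max(cs,key=cv2.contourArea)
    X=onz(c,k.reshape(-1,2).astype(float),np.full(len(k),z))
    r=cv2.minAreaRect(X[:,:2].astype(np.float32)); return np.round(r[0],1),np.round(r[1],1),round(r[2],2),m
BL=((100,120,40),(125,255,255)); YE=((18,110,50),(35,255,255)); RE=((0,150,60),(6,255,255))
E
python3 - <<'E'
from h import *
c=load("w5")
b=rz(c,*BL,(210,120,352,292),128.2); y=rz(c,*YE,(235,165,330,285),164.2); print(b[:3],y[:3])
cv2.imwrite("pics/m5.png",b[3]|y[3])
crop(c,205,115,360,295,3.3,"w5c.png")
W=cloud(c); print("z yel",W[230,285],W[200,300],W[265,280])
E
```

```text
(array([567.4, 246.5]), array([106.4, 138.6]), 86.28) (array([565.8, 246.1]), array([58.8, 83.4]), 86.14)
z yel [562.96265902 244.38982725 165.9357271 ] [584.41297307 232.16457542 164.50430089] [534.52114214 250.08755155 164.32426897]
```

View pics/w5c.png

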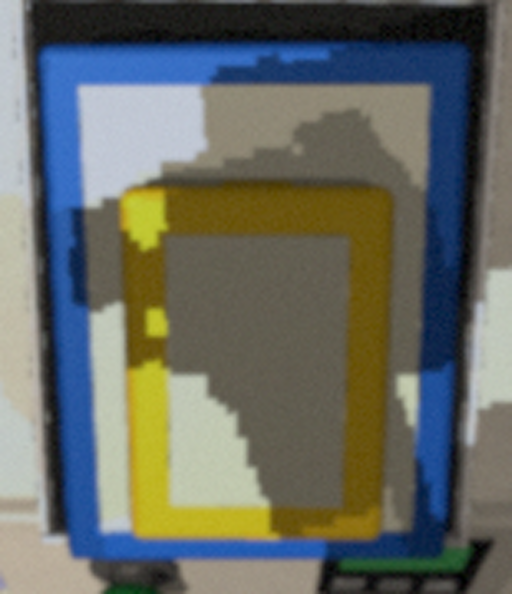

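```bash
python3 - <<'E'
from h import *
from bench import bot
s=bot.state();M=Rq(s["ee_rot"]).as_matrix()
for n in ("w5","w3"):
    c=load(n); W=cloud(c); T=c["world_from_camera"]
    # tool pose from camera using fixed cam-in-tool
    A=np.array([[0,.964,.264],[0,-.264,.964],[1,0,0]]); t=np.array([-67.4,-69.3,1.3])
    Mt=T[:3,:3]@A.T; p=T[:3,3]-Mt@t
    P=(W-p)@Mt
    for sd in (-1,1):
        m=(np.abs(P[...,0])<14)&(sd*P[...,2]>(31 if n=="w3" else 38))&(sd*P[...,2]<62)&(P[...,1]>0)&(P[...,1]<100)
        Q=P[m]; print(n,sd,len(Q),np.percentile(Q[:,1],[50,90,99,100]).round(1),Q[Q[:,1]>np.percentile(Q[:,1],95)].mean(0).round(1))
E
```

```text
w5 -1 6706 [ 9.9 45.2 57.3 60.7] [ -3.   54.8 -42.4]
w5 1 5506 [13.6 47.1 57.6 60.6] [-2.7 55.4 44.8]
w3 -1 6750 [12.9 24.7 55.8 63. ] [ -9.3  50.1 -36.8]
w3 1 6981 [13.5 32.  55.8 63.9] [-9.4 50.1 38.8]
```

```bash
python3 - <<'E'
from h import *
from bench import bot
s=bot.state()
n=np.array([-.498,-.044,.866]); b=np.array([433.2,-83.1,33.1])
move(s,[420,-10,300],goal(0,0,-1))
move(s,b+150*n,goal(5,30,-1))
E
```

```text
shift [ 3.171 -0.065  6.657] turn [ 0.025 -0.79  -0.042] mm 295.0 deg 4.0
shift [4.58  3.35  8.759] turn [-0.446 -1.755  5.944] mm 417.5 deg 31.1
```

>>> servo_tool:
  plan:
    - [1,0.5,0,1,0,-0.1,0]
    - [1,1.1,0,2.3,0,-0.3,0]
    - [1,1.7,0,3.6,0,-0.4,0]
    - [1,2.4,0,5,0,-0.6,0]
    - [1,3.1,0.1,6.4,0,-0.8,0]
    - [1,3.7,0.8,7.3,-0.1,-1,1.5]
    - [1,4.2,1.6,8,-0.2,-1.3,3]
    - [1,4.5,2.5,8.5,-0.3,-1.5,4.5]
    - [1,4.58,3.35,8.76,-0.45,-1.75,5.95]
    - [1,4.58,3.35,8.76,-0.45,-1.75,5.95]
    - [1,4.58,3.35,8.76,-0.45,-1.75,5.95]

```text
t: 10.0
position: [357.0, -89.6, 161.1]
ee_rot: [0.21, 0.153, 0.692, -0.674]
contact_force: [0.9, 1.2, -0.5]
grip_width: 1.002
```

```bash
python3 - <<'E'
from h import *
from bench import bot
s=bot.state(); print(s["t"],s["q"].round(2),s["position"].round(1),s["grip_width"])
c=snap(bot,"wrist","w6"); crop(c,0,0,560,420,1.4,"w6b.png")
X,n,f=lid(c,*RE,(150,60,420,400)); ctr,sz,ang=rect(X,n)
y=np.radians(5); ex=np.array([np.cos(y)*.866,np.sin(y)*.866,.5]); ey=np.array([-np.sin(y),np.cos(y),0])
q=X.mean(0);u=(X-q)@ex;v=(X-q)@ey
print(n.round(3),ctr.round(1),np.round(sz,1),ang,"low",(q+ex*np.percentile(u,2)+ey*(np.percentile(v,3)+np.percentile(v,97))/2).round(1))
n=np.array([-.498,-.044,.866]); b=np.array([433.2,-83.1,33.1])
move(s,b+72*n,goal(5,30,-1))
c=snap(bot,"top","t6")
b=rz(c,*BL,(200,140,270,225),128.2); y=rz(c,*YE,(205,145,260,220),164.2); print(b[:3],y[:3])
crop(c,190,140,290,240,6,"t6b.png")
E
```

```text
10.0 [-0.78  0.21  2.23  0.88  0.52 -0.03] [357.  -89.6 161.1] 1.002021654894245
[-0.49  -0.043  0.87 ] [416.5 -83.6  60.3] [48.2 33.6] 5.569481372833252 low [395.7 -85.4  48.2]
shift [-0.06   1.927  0.008] turn [ 0.017 -0.049  0.033] mm 77.1 deg 0.3
(array([563.9, 247. ]), array([107. , 139.1]), 86.24) (array([560.3, 245.5]), array([58.7, 82.5]), 85.92)
```

View pics/w6b.png

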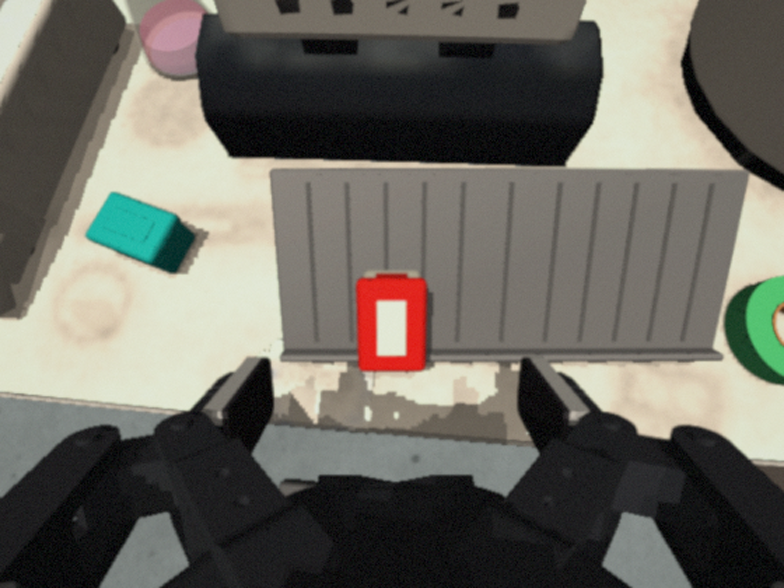

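View pics/t6b.png

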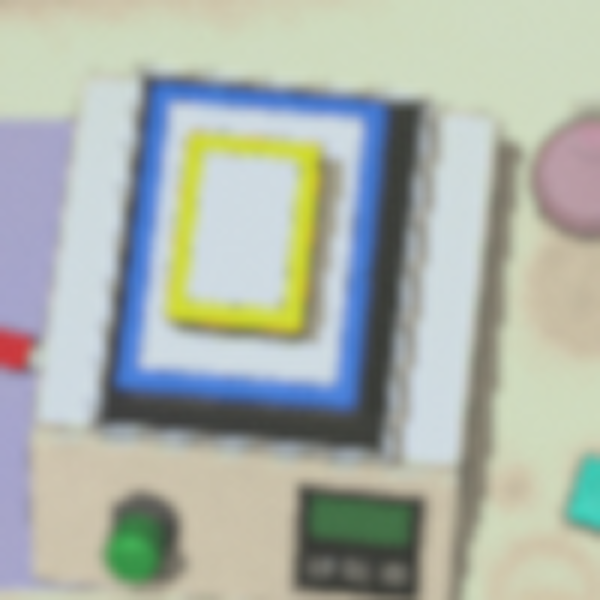

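>>> servo_tool:
  plan:
    - [1,-0.02,0.5,0,0,-0.05,0]
    - [1,-0.05,1.1,0,0,-0.05,0]
    - [1,-0.05,1.6,0,0,-0.05,0.03]
    - [1,-0.05,1.92,0,0,-0.05,0.03]
    - [1,-0.05,1.92,0,0,-0.05,0.03]
    - [-1,-0.05,1.92,0,0,-0.05,0.03]
    - [-1,-0.05,1.92,0,0,-0.05,0.03]
    - [-1,-0.05,1.92,0,0,-0.05,0.03]
    - [-1,-0.05,1.92,0,0,-0.05,0.03]
    - [-1,-0.05,1.92,0,0,-0.05,0.03]
    - [-1,-0.05,1.92,0,0,-0.05,0.03]
  force: 25

```text
t: 11.48
position: [397.2, -85.9, 96.6]
ee_rot: [0.213, 0.153, 0.691, -0.674]
contact_force: [-2.7, 0.6, 5.2]
grip_width: 0.391
```

```bash
python3 - <<'E'
from h import *
from bench import bot
s=bot.state(); print(s["t"],s["q"].round(2),s["position"].round(1),s["grip_width"])
n=np.array([-.498,-.044,.866]); 
move(s,s["position"]+80*n,goal(5,30,-1))
move(s,[430,0,320],goal(0,0,-1))
c=snap(bot,"wrist","w7"); crop(c,0,0,560,420,1.4,"w7b.png")
E
```

```text
11.475 [-0.68  0.44  2.23  1.37  0.36 -0.47] [397.2 -85.9  96.6] 0.3908243556120185
shift [-0.002 -2.    -0.002] turn [ 0.014  0.011 -0.009] mm 80.0 deg 0.1
shift [-3.667 -4.331 -2.069] turn [ 0.273  0.991 -6.005] mm 241.6 deg 30.5
```

View pics/w7b.png

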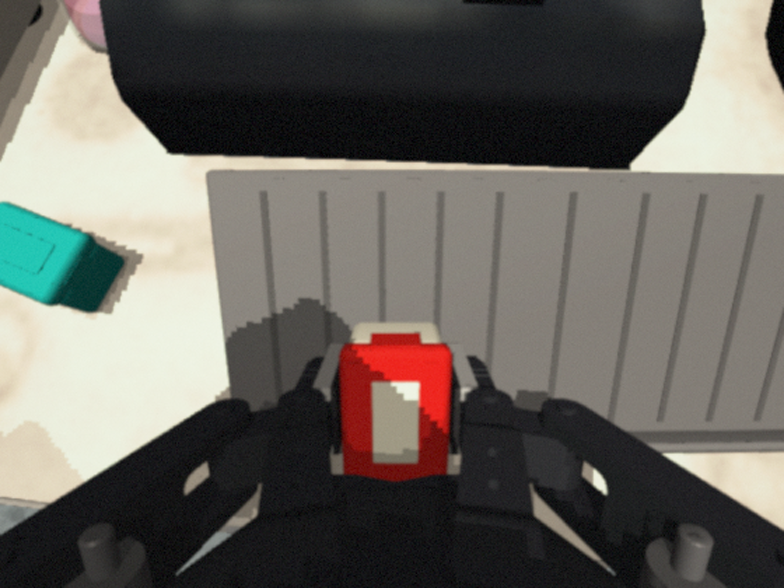

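>>> servo_tool:
  plan:
    - [-1,0,-0.3,0,0,0,0]
    - [-1,0,-0.9,0,0,0,0]
    - [-1,0,-1.6,0,0,0,0]
    - [-1,0,-2.2,0,0,0,0]
    - [-1,-0.9,-3,-0.5,0.05,0.2,-1.5]
    - [-1,-1.8,-3.7,-1,0.1,0.4,-3]
    - [-1,-2.7,-4.2,-1.5,0.2,0.7,-4.5]
    - [-1,-3.67,-4.33,-2.07,0.27,1,-6]
    - [-1,-3.67,-4.33,-2.07,0.27,1,-6]
    - [-1,-3.67,-4.33,-2.07,0.27,1,-6]

```text
t: 12.78
position: [431.7, 1.2, 321.7]
ee_rot: [-0.002, -0.0, -0.707, 0.708]
contact_force: [0.4, -0.6, -1.6]
grip_width: 0.394
```

```bash
python3 - <<'E'
from h import *
from bench import bot
s=bot.state(); print(s["t"],s["q"].round(2),s["position"].round(1),s["grip_width"])
c=snap(bot,"wrist","w8"); crop(c,200,200,360,360,3.6,"w8b.png")
M=Rq(s["ee_rot"]).as_matrix()
W=cloud(c);hsv=cv2.cvtColor(c["color"],cv2.COLOR_RGB2HSV); m=np.zeros(W.shape[:2],bool); m[255:330,250:315]=True
t=(W[m]-s["position"])@M; t=t[(np.abs(t[:,2])<14)&(t[:,0]>-18)&(t[:,0]<15)&(t[:,1]>20)]
a=np.linalg.lstsq(np.c_[t[:,[0,2]],np.ones(len(t))],t[:,1],rcond=None)[0];print(len(t),a.round(3))
move(s,[565.3,247,265],goal(-3.9,0,-1))
E
```

```text
12.775 [-0.27  0.16  1.56 -0.    1.42  1.3 ] [431.7   1.2 321.7] 0.39396980051005764
4371 [-5.00e-03 -3.00e-03  4.07e+01]
shift [-3.349  1.421 -6.138] turn [-0.014  0.805 -0.041] mm 285.4 deg 4.0
```

View pics/w8b.png

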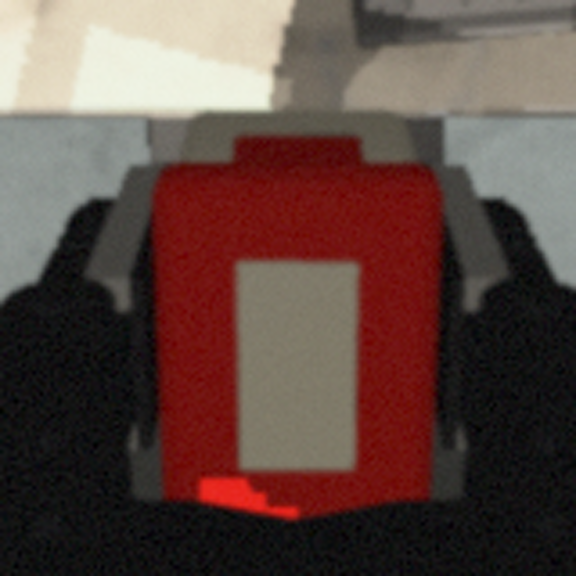

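```bash
python3 - <<'E'
from h import *
from bench import bot
s=bot.state();M=Rq(s["ee_rot"]).as_matrix(); c=load("w8")
def f(pts,y0):
    o,d=ray(c,np.array(pts)/3.6+[200,200]); o=(o-s["position"])@M; d=d@M
    return (o+d*((y0-o[1])/d[:,1])[:,None]).round(1)
print(f([[300,168],[235,262],[358,262],[240,470],[356,470],[156,300],[438,300]],40.7))
E
```

```text
[[-23.   40.7   1.1]
 [-11.2  40.7  -6.4]
 [-11.2  40.7   7.9]
 [ 17.3  40.7  -6.2]
 [ 17.3  40.7   8.2]
 [ -6.3  40.7 -15.8]
 [ -6.3  40.7  17.5]]
```

>>> servo_tool:
  plan:
    - [-1,-0.4,0,-0.7,0,0.1,0]
    - [-1,-0.9,0,-1.6,0,0.2,0]
    - [-1,-1.5,0,-2.8,0,0.35,0]
    - [-1,-2.1,0.1,-4,0,0.5,0]
    - [-1,-2.7,0.3,-5.1,0,0.65,0]
    - [-1,-3.2,0.6,-5.9,0,0.75,0]
    - [-1,-3.35,1,-6.14,0,0.8,-0.04]
    - [-1,-3.35,1.4,-6.14,0,0.8,-0.04]
    - [-1,-3.35,1.4,-6.14,0,0.8,-0.04]
    - [-1,-3.35,1.4,-6.14,0,0.8,-0.04]

```text
t: 14.08
position: [563.9, 245.5, 264.7]
ee_rot: [-0.025, 0.024, 0.707, -0.707]
contact_force: [-0.3, -0.3, 0.3]
grip_width: 0.394
```

```bash
python3 - <<'E'
from h import *
from bench import bot
s=bot.state(); print(s["t"],s["q"].round(2),s["position"].round(1),s["grip_width"])
c=snap(bot,"wrist","w9"); crop(c,190,130,370,350,2.7,"w9b.png")
move(s,[565.3,247,237],goal(-3.9,0,-1))
E
```

```text
14.075 [0.22 0.52 1.17 0.   1.45 1.86] [563.9 245.5 264.7] 0.3944610483032986
shift [-0.033  0.691 -0.039] turn [ 0.003 -0.013  0.019] mm 27.7 deg 0.1
```

View pics/w9b.png

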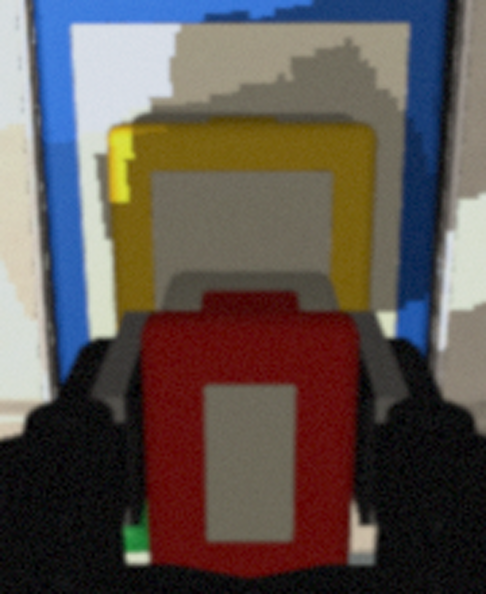

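>>> servo_tool:
  plan:
    - [-1,-0.04,0.2,-0.04,0,0,0]
    - [-1,-0.04,0.45,-0.04,0,0,0]
    - [-1,-0.04,0.6,-0.04,0,0,0]
    - [-1,-0.04,0.66,-0.04,0,0,0]
    - [-1,-0.04,0.66,-0.04,0,0,0]

```text
t: 14.75
position: [565.7, 247.3, 238.5]
ee_rot: [-0.025, 0.024, 0.707, -0.707]
contact_force: [0.5, -0.3, 0.2]
grip_width: 0.393
```

>>> servo_tool:
  plan:
    - [-1,0,0.02,0,0,0,0]
    - [-1,0,0.03,0,0,0,0]
    - [-1,0,0.03,0,0,0,0]

```text
t: 15.12
position: [565.7, 247.3, 237.3]
ee_rot: [-0.025, 0.024, 0.707, -0.706]
contact_force: [0.1, -0.0, -1.2]
grip_width: 0.396
```

>>> servo_tool:
  plan:
    - [-1,0,0.02,0,0,0,0]
    - [-1,0,0.03,0,0,0,0]
    - [-1,0,0.03,0,0,0,0]

```text
t: 15.5
position: [565.7, 247.3, 236.4]
ee_rot: [-0.025, 0.024, 0.707, -0.706]
contact_force: [-1.1, -0.3, 1.0]
grip_width: 0.394
```

>>> servo_tool:
  plan:
    - [-1,0,0.02,0,0,0,0]
    - [-1,0,0.02,0,0,0,0]

```text
t: 15.75
position: [565.7, 247.3, 236.3]
ee_rot: [-0.024, 0.024, 0.707, -0.706]
contact_force: [-2.7, -1.3, 6.7]
grip_width: 0.392
```

>>> servo_tool:
  plan:
    - [0.1,0,0,0,0,0,0]
    - [0.5,0,0,0,0,0,0]
    - [1,0,0,0,0,0,0]
    - [1,0,0,0,0,0,0]
    - [1,0,0,0,0,0,0]
    - [1,0,-0.6,0,0,0,0]
    - [1,0,-1.5,0,0,0,0]
    - [1,0,-2.2,0,0,0,0]
    - [1,0,-2.2,0,0,0,0]

```text
t: 16.88
position: [566.0, 247.3, 326.4]
ee_rot: [-0.023, 0.026, 0.707, -0.706]
contact_force: [-0.1, -0.3, -0.7]
grip_width: 0.999
```

```bash
python3 - <<'E'
from h import *
from bench import bot
s=bot.state(); print(s["t"],s["q"].round(2),s["position"].round(1),s["grip_width"])
c=snap(bot,"wrist","w10"); crop(c,0,0,560,420,1.4,"w10b.png"); crop(c,200,120,360,300,3.3,"w10c.png")
W=cloud(c);print(W[230,285])
for nm,k,z in (("b",BL,128.2),("y",YE,164.2),("r",RE,196.2)): print(nm,rz(c,*k,(215,120,345,300),z)[:3])
E
```

```text
16.875 [0.22 0.49 1.05 0.   1.59 1.86] [566.  247.3 326.4] 0.999163159170355
[564.17816591 244.51040441 194.60955968]
b (array([566.8, 246.7]), array([106.6, 139.6]), 86.34)
y (array([565.4, 246.2]), array([58.8, 83.1]), 86.13)
r (array([565.2, 246. ]), array([32.1, 47.7]), 86.2)
```

View pics/w10b.png

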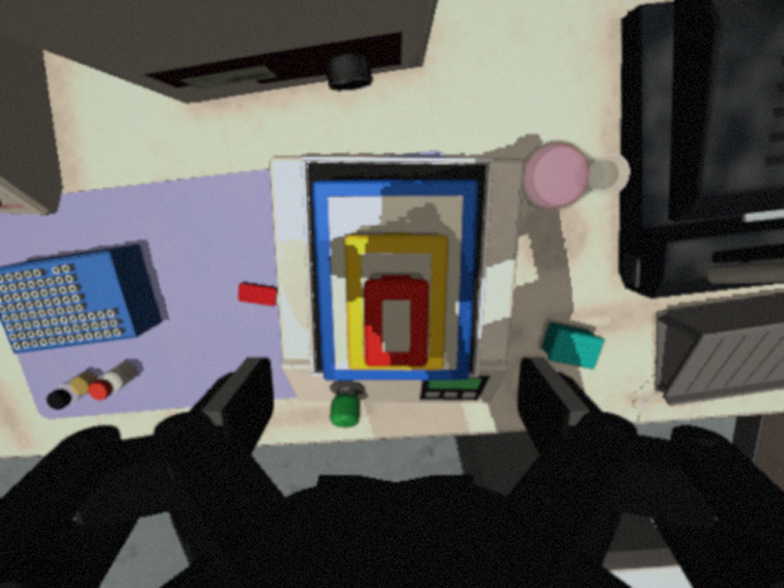

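View pics/w10c.png

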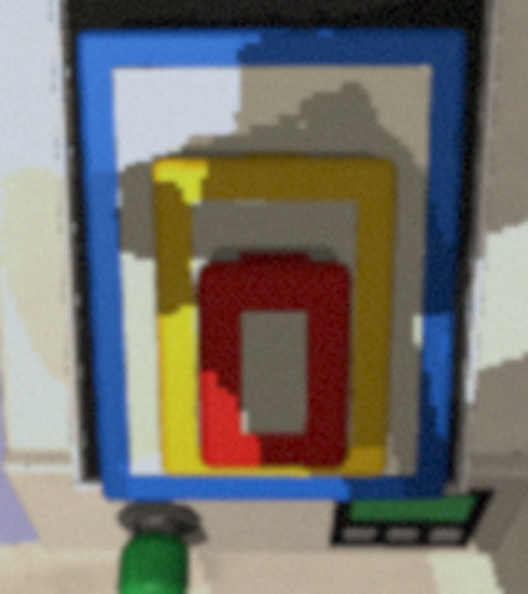

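```bash
python3 - <<'E'
from h import *
yaw=np.radians(-3.9)
n=np.array([-np.sin(np.radians(40))*np.cos(yaw),-np.sin(np.radians(40))*np.sin(yaw),np.cos(np.radians(40))]); ey=np.array([-np.sin(yaw),np.cos(yaw),0]); ex=np.cross(ey,n)
for nm,box in (("top0",(200,215,225,245)),("t6",(200,215,225,245)),("w10",(225,265,265,312))):
    c=load(nm);W=cloud(c);hsv=cv2.cvtColor(c["color"],cv2.COLOR_RGB2HSV)
    m=np.zeros(W.shape[:2],np.uint8);x0,y0,x1,y1=box;m[y0:y1,x0:x1]=cv2.inRange(hsv,(45,120,40),(85,255,255))[y0:y1,x0:x1]
    P=W[m>0];P=P[~np.isnan(P[:,0])]
    h=P@n; top=P[h>np.percentile(h,92)-2]
    print(nm,len(P),"h pct",np.percentile(h,[1,50,90,99]).round(1),"top mean",top.mean(0).round(1),"y mid",(np.percentile(P@ey,[2,98])).round(1),"x' ",np.percentile(P@ex,[2,98]).round(1))
    # panel plane: points near knob but not green, within panel
    d=W-np.array([450,250,50]); s=(W@ey>210)&(W@ey<330)&(W[...,2]>15)&(W[...,2]<75)&(W[...,0]>420)&(W[...,0]<480)&(cv2.dilate(m,np.ones((9,9)))==0)
    Q=W[s]
    for _ in range(6):
        a=np.linalg.lstsq(np.c_[Q[:,:2],np.ones(len(Q))],Q[:,2],rcond=None)[0]; r=abs(Q[:,2]-np.c_[Q[:,:2],np.ones(len(Q))]@a);Q=Q[r<max(2.5*np.median(r),1)]
    k=np.array([-a[0],-a[1],1]);k/=np.linalg.norm(k); print("  panel",len(Q),"slope",np.degrees(np.arccos(k[2])).round(1),"yaw",np.degrees(np.arctan2(-k[1],-k[0])).round(1),"offset",np.median(Q@n).round(1))
E
```

```text
top0 56 h pct [-219.2 -208.1 -205.3 -204.1] top mean [430.1 300.8  74.3] y mid [321.7 338.2] x'  [350.5 370.9]
  panel 718 slope 39.5 yaw -5.6 offset -242.2
t6 56 h pct [-220.9 -208.7 -205.9 -203.9] top mean [429.1 301.8  72.8] y mid [321.6 338.2] x'  [350.5 370.6]
  panel 734 slope 39.3 yaw -5.2 offset -242.3
w10 384 h pct [-231.9 -216.9 -208.4 -207.9] top mean [432.7 301.4  72.6] y mid [319.1 341.1] x'  [353.9 370.2]
  panel 1050 slope 40.2 yaw -5.9 offset -242.5
```

```bash
cat >> h.py <<'E'
def knobn(yaw):
    y=np.radians(yaw);t=np.radians(40); return np.array([-np.sin(t)*np.cos(y),-np.sin(t)*np.sin(y),np.cos(t)])
E
python3 - <<'E'
from h import *
from bench import bot
s=bot.state(); n=knobn(-4.5); g=np.array([439.1,301,65])
move(s,[420,290,320],goal(-4.5,10,-1)); move(s,g+120*n,goal(-4.5,40,-1))
E
```

```text
shift [ 3.707  0.11  -0.816] turn [0.022 0.11  1.987] mm 151.9 deg 10.0
shift [ 5.182  4.186 -1.138] turn [0.05  0.102 7.987] mm 270.3 deg 39.9
```

>>> servo_tool:
  plan:
    - [0.1,0.8,0,-0.2,0,0,0.4]
    - [0.1,1.8,0,-0.4,0,0,1]
    - [0.1,2.8,0,-0.6,0,0,1.5]
    - [0.1,3.7,0.1,-0.8,0,0.1,2]
    - [0.1,4.3,0.8,-0.9,0,0.1,3.2]
    - [0.1,4.7,1.7,-1,0,0.1,4.6]
    - [0.1,5,2.7,-1.1,0,0.1,6]
    - [0.1,5.1,3.6,-1.14,0,0.1,7.3]
    - [0.1,5.18,4.2,-1.14,0.05,0.1,8]
    - [0.1,5.18,4.2,-1.14,0.05,0.1,8]
    - [0.1,5.18,4.2,-1.14,0.05,0.1,8]
  force: 60

```text
t: 18.3
position: [379.6, 301.4, 186.5]
ee_rot: [-0.205, -0.246, -0.663, 0.677]
contact_force: [0.3, -0.5, -0.2]
grip_width: 0.549
```

```bash
python3 - <<'E'
from h import *
from bench import bot
s=bot.state(); print(s["t"],s["q"].round(2),s["position"].round(1),s["grip_width"])
c=snap(bot,"wrist","w11"); crop(c,0,0,560,420,1.4,"w11b.png")
n=knobn(-4.5); g=np.array([439.1,301,65]); move(s,g+120*n,goal(-4.5,40,-1))
E
```

```text
18.3 [ 0.56  0.35  1.9  -0.85  0.49  2.88] [379.6 301.4 186.5] 0.5491087916071785
shift [ 0.799  0.321 -0.116] turn [0.115 0.159 0.552] mm 34.8 deg 2.9
```

View pics/w11b.png

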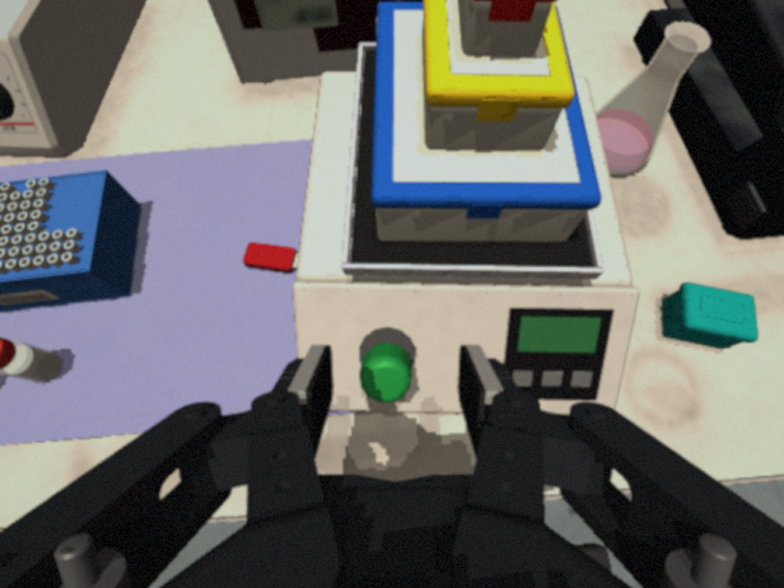

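```bash
python3 - <<'E'
from h import *
from bench import bot
s=bot.state(); n=knobn(-4.5); yaw=np.radians(-4.5); ey=np.array([-np.sin(yaw),np.cos(yaw),0]); ex=np.cross(ey,n)
c=load("w11");W=cloud(c);crop(c,245,215,315,300,8,"w11c.png")
hsv=cv2.cvtColor(c["color"],cv2.COLOR_RGB2HSV);m=np.zeros(W.shape[:2],np.uint8);m[235:295,250:300]=cv2.inRange(hsv,(45,120,40),(85,255,255))[235:295,250:300]
P=W[m>0];P=P[~np.isnan(P[:,0])];h=P@n;print(np.percentile(h,[5,50,90,99]).round(1))
T=P[h>np.percentile(h,97)-3]; print(len(T),T.mean(0).round(1),np.percentile(T@ex,[2,98]).round(1),np.percentile(T@ey,[2,98]).round(1))
# panel
Q=W[262:285,320:350]; Q=W[205:270,220:250].reshape(-1,3);Q=Q[~np.isnan(Q[:,0])]
a=np.linalg.lstsq(np.c_[Q[:,:2],np.ones(len(Q))],Q[:,2],rcond=None)[0];k=np.array([-a[0],-a[1],1]);k/=np.linalg.norm(k);print("panel",k.round(3),np.median(Q@n).round(1))
# edge of panel/top: pixels /1.4
print("rocker front top edge",W[int(288/1.4),int(300/1.4)+2].round(1),W[int(294/1.4),int(634/1.4)-2].round(1))
E
```

```text
[-221.9 -206.3 -205.1 -204.2]
748 [429.  302.1  70.4] [344.2 364.8] [324.2 345.8]
panel [0.664 0.51  0.547] -241.3
rocker front top edge [485.  346.3  67.8] [469.4 161.1  67.9]
```

View pics/w11c.png

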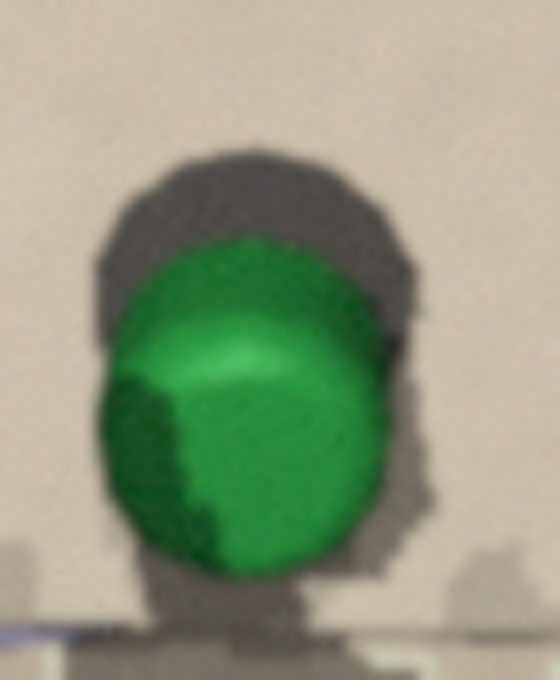

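```bash
python3 - <<'E'
from h import *
n=knobn(-4.5); yaw=np.radians(-4.5); ey=np.array([-np.sin(yaw),np.cos(yaw),0]); ex=np.cross(ey,n)
def on(c,uv,h):
    o,d=ray(c,uv); X=o+d*((h-o@n)/(d@n))[:,None]; return np.c_[X@ex,X@ey].round(1)
c=load("w11"); f=lambda x,y:[245+x/8,215+y/8]
print("bottom/left/right @32",on(c,[f(250,578),f(105,420),f(388,420)],-209.8))
print("top face centre @36",on(c,[f(250,460)],-205.8))
print("collar",on(c,[f(98,280),f(415,280),f(255,150)],-241.8))
c=load("top0");crop(c,195,215,235,250,14,"k0.png")
E
```

```text
bottom/left/right @32 [[339.3 334.1]
 [355.7 347.5]
 [356.2 321.7]]
top face centre @36 [[354.2 334.1]]
collar [[354.2 351. ]
 [354.9 318. ]
 [369.2 334.8]]
```

View pics/k0.png

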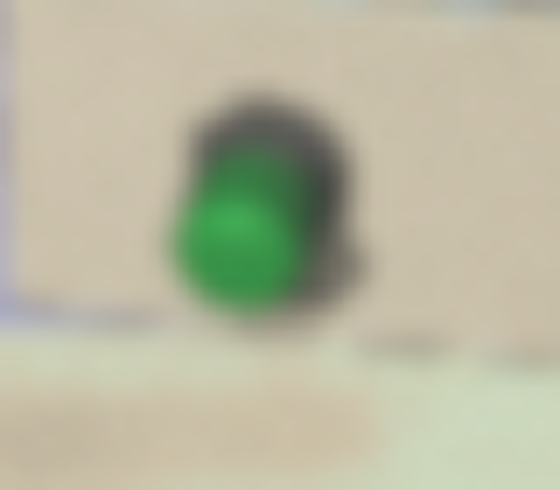

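```bash
python3 - <<'E'
from h import *
from bench import bot
s=bot.state()
n=knobn(-4.5); yaw=np.radians(-4.5); ey=np.array([-np.sin(yaw),np.cos(yaw),0]); ex=np.cross(ey,n)
g=353.6*ex+334.4*ey-215.8*n; print(g.round(1))
G=goal(-4.5,40,-1)*R.from_rotvec([0,-40,0],degrees=True)
move(s,g+105*n,G); move(s,g+51*n,G)
E
```

```text
[434.6 301.2  62. ]
shift [ 0.922  0.691 -0.109] turn [ 0.304 -7.837  0.481] mm 46.3 deg 39.3
shift [ 0.858  2.039 -0.095] turn [ 0.304 -7.837  0.481] mm 88.6 deg 39.3
```

>>> servo_tool:
  plan:
    - [0.1,0.2,0.1,-0.02,0.1,-2,0.12]
    - [0.1,0.45,0.3,-0.05,0.15,-4,0.25]
    - [0.1,0.7,0.5,-0.08,0.2,-6,0.4]
    - [0.1,0.92,0.69,-0.1,0.3,-7.85,0.48]
    - [0.1,0.92,0.69,-0.1,0.3,-7.85,0.48]
    - [0.1,0.92,0.69,-0.1,0.3,-7.85,0.48]

```text
t: 19.1
position: [367.6, 306.3, 143.1]
ee_rot: [-0.426, -0.022, -0.542, 0.724]
contact_force: [-0.4, -0.3, 0.7]
grip_width: 0.551
```

```bash
python3 - <<'E'
from h import *
from bench import bot
s=bot.state(); print(s["t"],s["q"].round(2),s["position"].round(1),s["grip_width"])
c=snap(bot,"wrist","w12"); crop(c,0,0,560,420,1.4,"w12b.png")
n=knobn(-4.5); yaw=np.radians(-4.5); ey=np.array([-np.sin(yaw),np.cos(yaw),0]); ex=np.cross(ey,n)
g=353.6*ex+334.4*ey-215.8*n
G=goal(-4.5,40,-1)*R.from_rotvec([0,-40,0],degrees=True)
move(s,g+51*n,G)
E
```

```text
19.1 [ 0.61  0.44  1.98 -1.25  0.44  2.66] [367.6 306.3 143.1] 0.5509041567498948
shift [ 0.01   1.358 -0.015] turn [ 0.003 -0.033 -0.008] mm 54.3 deg 0.2
```

View pics/w12b.png

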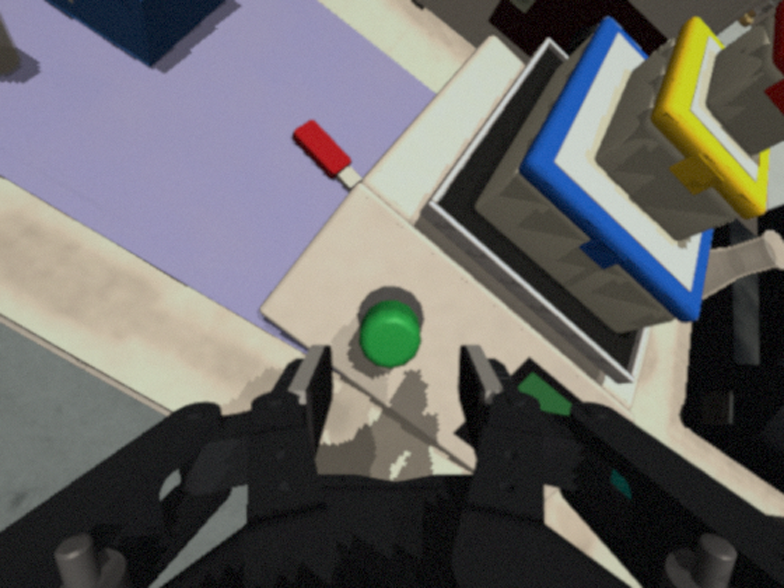

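```bash
cat > kn.py <<'E'
from h import *
n=knobn(-4.5); yaw=np.radians(-4.5); ey=np.array([-np.sin(yaw),np.cos(yaw),0]); ex=np.cross(ey,n)
g=353.6*ex+334.4*ey-215.8*n
G=goal(-4.5,30,-1)*R.from_rotvec([0,-20,0],degrees=True); td=G.apply([0,1,0])
E
python3 - <<'E'
from kn import *
from bench import bot
s=bot.state()
move(s,g-51*td+45*n,G)
E
```

```text
shift [-0.159  0.253  0.126] turn [-0.999  3.963 -1.752] mm 13.0 deg 22.2
```

>>> servo_tool:
  plan:
    - [0.1,-0.05,0.05,0.04,-0.35,1.3,-0.6]
    - [0.1,-0.1,0.15,0.08,-0.7,2.7,-1.2]
    - [0.1,-0.16,0.25,0.13,-1,3.95,-1.75]
    - [0.1,-0.16,0.25,0.13,-1,3.95,-1.75]
    - [0.1,-0.16,0.25,0.13,-1,3.95,-1.75]

```text
t: 19.77
position: [380.1, 305.2, 141.0]
ee_rot: [-0.272, -0.086, -0.637, 0.716]
contact_force: [0.3, -0.5, -0.4]
grip_width: 0.548
```

```bash
python3 - <<'E'
from kn import *
from bench import bot
s=bot.state(); print(s["t"],s["q"].round(2),s["position"].round(1),s["grip_width"])
for k in (45,20,0): move(s,g-51*td+k*n,G)
E
```

```text
19.775 [ 0.55  0.43  1.9  -0.7   0.47  2.42] [380.1 305.2 141. ] 0.5484230325702123
shift [-0.002  0.01  -0.007] turn [-0.007  0.028 -0.011] mm 0.5 deg 0.2
shift [-0.103  0.626  0.03 ] turn [-0.007  0.028 -0.011] mm 25.4 deg 0.2
shift [-0.184  1.118  0.06 ] turn [-0.007  0.028 -0.011] mm 45.4 deg 0.2
```

>>> servo_tool:
  plan:
    - [0.1,-0.05,0.3,0.01,0,0,0]
    - [0.1,-0.1,0.6,0.03,0,0,0]
    - [0.1,-0.1,0.6,0.03,0,0,0]

```text
t: 20.15
position: [396.1, 304.1, 121.2]
ee_rot: [-0.271, -0.086, -0.637, 0.716]
contact_force: [0.3, -0.0, -0.2]
grip_width: 0.552
```

```bash
python3 - <<'E'
from kn import *
from bench import bot
s=bot.state(); print(s["t"],s["q"].round(2),s["position"].round(1),s["contact_force"])
move(s,g-51*td,G)
c=snap(bot,"wrist","w13"); crop(c,180,180,380,330,3.9,"w13b.png")
E
```

```text
20.15 [ 0.52  0.48  1.89 -0.75  0.43  2.46] [396.1 304.1 121.2] [ 0.34535616 -0.0301504  -0.21965349]
shift [-0.091  0.49   0.027] turn [-0.013  0.03   0.008] mm 20.0 deg 0.2
```

View pics/w13b.png

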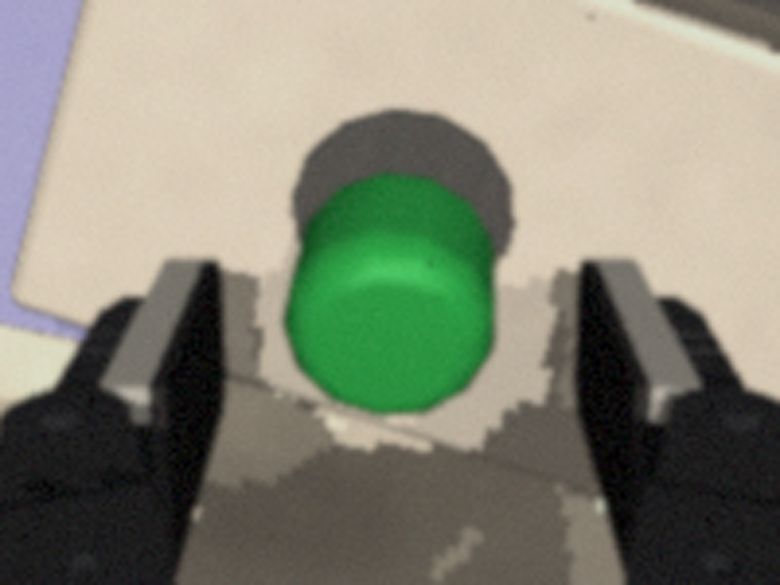

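>>> servo_tool:
  plan:
    - [0.1,-0.05,0.25,0,0,0,0]
    - [0.1,-0.09,0.48,0,0,0,0]
    - [0.1,-0.09,0.48,0,0,0,0]
    - [-1,-0.09,0.48,0,0,0,0]
    - [-1,-0.09,0.48,0,0,0,0]
    - [-1,-0.09,0.48,0,0,0,0]
    - [-1,-0.09,0.48,0,0,0,0]
  force: 60

```text
t: 21.08
position: [408.0, 304.9, 106.9]
ee_rot: [-0.272, -0.086, -0.638, 0.716]
contact_force: [-2.9, 5.1, -0.1]
grip_width: 0.305
```

```bash
python3 - <<'E'
from kn import *
from bench import bot
s=bot.state(); print(s["t"],s["q"].round(2),s["position"].round(1),s["grip_width"])
move(s,s["position"]+14*n,Rq(s["ee_rot"]))
move(s,s["position"]+80*n,Rq(s["ee_rot"]))
c=snap(bot,"wrist","w14"); crop(c,180,180,380,330,3.9,"w14b.png")
E
```

```text
21.075 [ 0.51  0.52  1.88 -0.79  0.4   2.49] [408.  304.9 106.9] 0.30504054866917785
shift [ 0.057 -0.345 -0.021] turn [0. 0. 0.] mm 14.0 deg 0.0
shift [ 0.325 -1.97  -0.121] turn [0. 0. 0.] mm 80.0 deg 0.0
```

View pics/w14b.png

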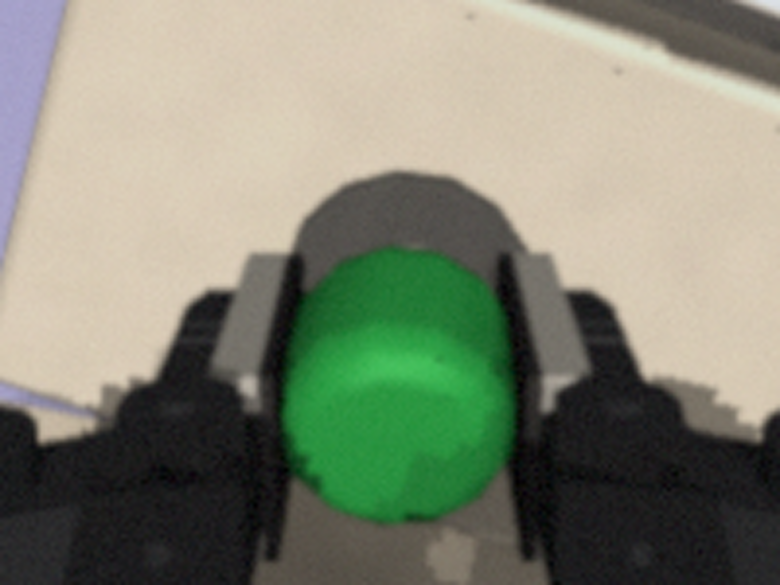

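>>> servo_tool:
  plan:
    - [-1,0.01,-0.1,-0.01,0,0,0]
    - [-1,0.03,-0.2,-0.01,0,0,0]
    - [-1,0.05,-0.3,-0.02,0,0,0]
    - [-1,0.055,-0.33,-0.02,0,0,0]
    - [-1,0.055,-0.33,-0.02,0,0,0]

```text
t: 21.75
position: [399.4, 305.6, 117.2]
ee_rot: [-0.272, -0.086, -0.638, 0.715]
contact_force: [2.6, 2.4, -5.3]
grip_width: 0.302
```

```bash
python3 - <<'E'
from kn import *
from bench import bot
s=bot.state(); p0=np.array([408.0,304.9,106.9]); print(s["position"],((s["position"]-p0)@n).round(2),"F along n",(s["contact_force"]@n).round(2),s["grip_width"])
c=snap(bot,"wrist","w15"); crop(c,180,180,380,330,3.9,"w15b.png")
E
```

```text
[399.38978582 305.60924321 117.20597974] 13.45 F along n -5.59 0.30166089553977365
```

View pics/w15b.png

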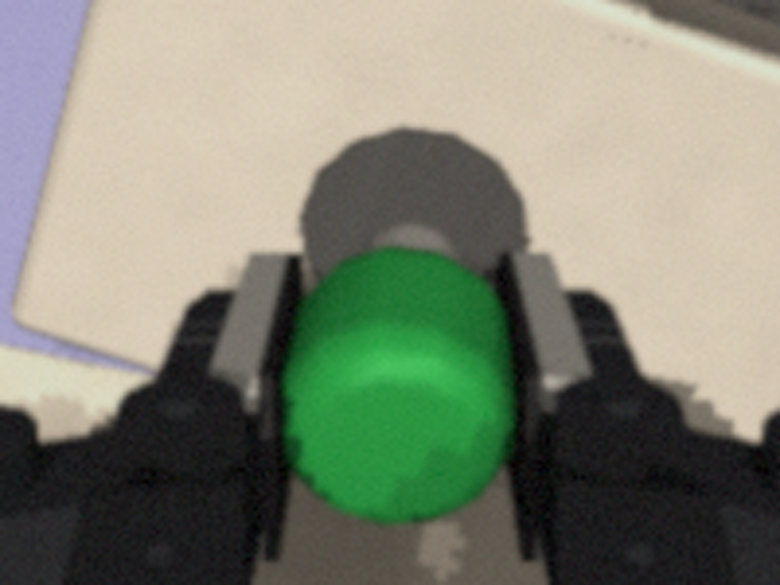

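The knob is out about 13.5 mm with no slip, and the force matches the spring at 5.6 N. I'll pull another 1 mm to the stop.

>>> servo_tool:
  plan:
    - [-1,0,-0.015,0,0,0,0]
    - [-1,0,-0.03,0,0,0,0]
    - [-1,0,-0.03,0,0,0,0]

```text
t: 22.18
position: [398.9, 305.6, 117.8]
ee_rot: [-0.272, -0.086, -0.638, 0.716]
contact_force: [4.6, 3.0, -11.6]
grip_width: 0.304
```

The force rose to about 12 N, so the stop is reached. I'll ease it back in and release.

>>> servo_tool:
  plan:
    - [-1,-0.01,0.1,0.01,0,0,0]
    - [-1,-0.03,0.2,0.01,0,0,0]
    - [-1,-0.05,0.3,0.02,0,0,0]
    - [-1,-0.057,0.35,0.02,0,0,0]
    - [-1,-0.057,0.35,0.02,0,0,0]
    - [0.1,-0.057,0.35,0.02,0,0,0]
    - [0.1,-0.057,0.35,0.02,0,0,0]
    - [0.1,-0.057,0.35,0.02,0,0,0]
    - [0.1,0.02,-0.1,0,0,0,0]
    - [0.1,0.15,-0.9,-0.05,0,0,0]
    - [0.1,0.3,-1.7,-0.1,0,0,0]
    - [0.1,0.3,-1.7,-0.1,0,0,0]

```text
t: 23.68
position: [353.5, 309.1, 171.8]
ee_rot: [-0.273, -0.086, -0.638, 0.715]
contact_force: [1.0, 0.9, 0.3]
grip_width: 0.546
```

```bash
python3 - <<'E'
from kn import *
from bench import bot
s=bot.state(); print(s["t"],s["q"].round(2),s["position"].round(1),s["contact_force"])
move(s,[330,150,330],goal(0,0,-1))
c=snap(bot,"wrist","w16"); crop(c,0,0,560,420,1.4,"w16b.png")
E
```

```text
23.675 [ 0.59  0.35  1.9  -0.64  0.55  2.38] [353.5 309.1 171.8] [1.04925444 0.91280552 0.34828182]
shift [-0.261 -3.57   4.359] turn [-1.261  3.071 -5.911] mm 225.6 deg 33.9
```

View pics/w16b.png

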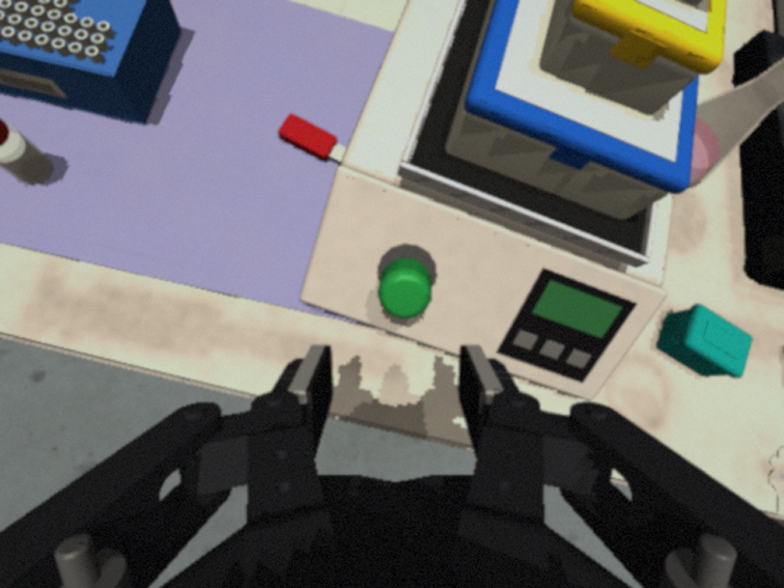

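>>> servo_tool:
  plan:
    - [0.1,0,-0.8,0.4,0,0.2,-0.5]
    - [0.1,0,-1.8,1,-0.2,0.6,-1.5]
    - [0.1,-0.1,-2.6,2,-0.5,1.2,-2.8]
    - [0.1,-0.2,-3.2,3,-0.8,2,-4]
    - [0.1,-0.26,-3.5,4,-1.1,2.7,-5.2]
    - [0.1,-0.26,-3.57,4.36,-1.26,3.07,-5.9]
    - [0.1,-0.26,-3.57,4.36,-1.26,3.07,-5.9]
    - [0.1,-0.26,-3.57,4.36,-1.26,3.07,-5.9]

```text
t: 24.72
position: [330.7, 150.1, 328.4]
ee_rot: [0.0, 0.0, -0.707, 0.708]
contact_force: [-0.4, 0.8, 0.3]
grip_width: 0.548
```

```bash
python3 - <<'E'
from kn import *
from bench import bot
s=bot.state(); print(s["t"],s["q"].round(2),s["position"].round(1),np.abs(s["joint_velocities"]).max())
c=snap(bot,"top","t17"); crop(c,90,130,320,260,3.4,"t17b.png"); W=cloud(c)
c0=load("top0")
print("knob h",np.nanpercentile((W[222:240,205:222].reshape(-1,3))@n,98))
for nm,k,z in (("b",BL,128.2),("y",YE,164.2),("r",RE,196.2)): print(nm,rz(c,*k,(204,135,270,225),z)[:3])
for a,b in (((84,180),(200,245)),((272,150),(310,235)),((415,215),(450,250)),((180,190),(198,206))):
    d=np.abs(c["color"][a[1]:b[1],a[0]:b[0]].astype(int)-c0["color"][a[1]:b[1],a[0]:b[0]]).max(-1); print(a,(d>60).sum())
sc=snap(bot,"scene","s17"); crop(sc,180,170,340,290,4.8,"s17b.png")
E
```

```text
24.725 [ 0.1   0.02  1.7  -0.    1.42  1.67] [330.7 150.1 328.4] 0.017208000897991075
knob h -203.04527878349182
b (array([563.9, 247. ]), array([107. , 139.1]), 86.24)
y (array([560.3, 245.5]), array([58.7, 82.6]), 85.91)
r (array([559.4, 245.9]), array([29.2, 45. ]), 85.82)
(84, 180) 0
(272, 150) 0
(415, 215) 0
(180, 190) 0
```

View pics/t17b.png

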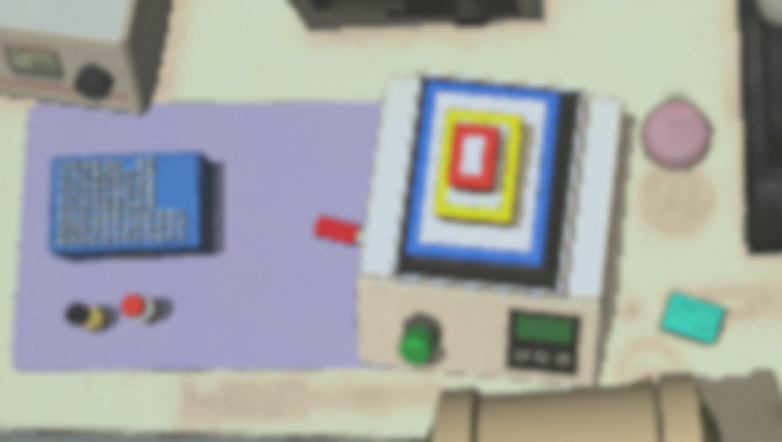

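View pics/s17b.png

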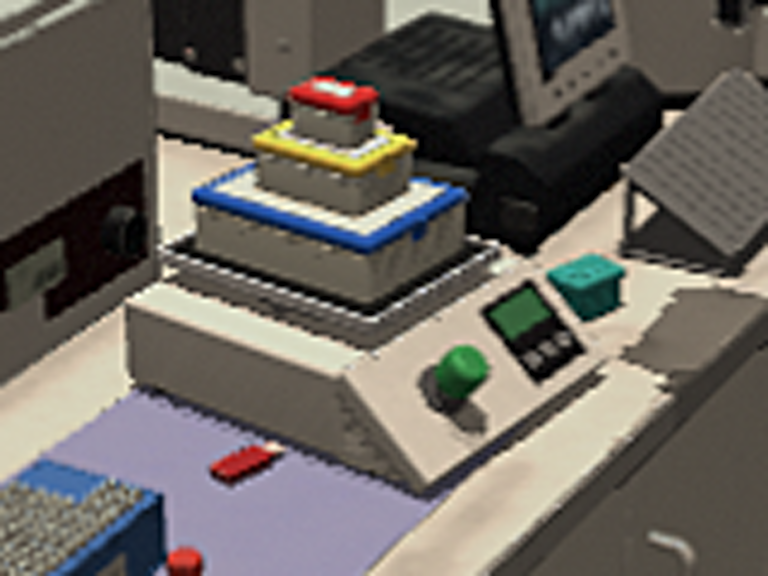

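```bash
python3 -c "
from bench import bot
print(bot.hand_in())"
```

```text
the job is handed in; nothing more can be done
None
```

I stacked the yellow box on the blue and the red on the yellow, each lowered until it touched and then released. I then pulled the green knob out to its stop, guided it back in and let go. The job was handed in at about 25 s of the 69 s allowed, with the arm clear of everything.

- **Stack:** it stands flat, with long sides parallel to within about 0.5°. The two cameras disagree slightly on centring:

| Offset | Wrist camera | Top camera |
|---|---|---|
| Yellow from the blue box's centre | about 1.5 mm | about 4 mm |
| Red from the yellow box's centre | about 0.3 mm | about 1 mm |

  I took the yellow offset as acceptable and did not re-seat the box. By either reading each whole base is supported.
- **Knob:** it moved 13.5 mm at 5.6 N without slipping. Pulling on, the force rose to about 12 N against the stop. The final pictures show it back in. My last numeric check of the knob's height read about 3 mm higher than its rest height, which I put down to depth noise.
- **Gripper angle:** I pulled along the knob's axis but held the gripper about 10° steeper, because the wrist joints were near their limits.
- **Other items:** the top view shows no change from the start around the flask, memory stick, vials, tape roll and turquoise box.

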